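# Rack the last sample carrier and hold the chamber lid at its setting arm

### The job

Put the loose sample carrier into the empty pocket of the white rack, tab in the notch on the blue-striped side like the one already there, fully seated, and let it go. Then lift the sprung lid of the sample chamber by its bar until the lid lies parallel with the orange setting arm beside it, and finish while still holding it steady there, because it shuts by itself and I want the chamber to air. Leave the setting arm, the racked carrier, the bottle, the beaker and the red box where they are.

Things in the scene. Friction and masses are not known exactly. Their poses are not given: they have to be found in the camera images.
- carrier_center (a point): Centre (half-way up, 20 mm above its underside) of the loose sample carrier: an aluminium block 80 long (x) x 30 wide (y) x 40 mm high (z), with a blue tab 15 mm long, 14 wide and 10 high sticking out of the bottom of its +x end, a blue patch on the top at that end and two dark discs in the top. About 0.14 kg. It starts upright on the bench, turned many ways.
- carrier_tab (a point): Middle of the loose carrier's blue tab, 47 mm along +x from the block's centre line and 5 mm above its underside.
- free_pocket (a point): Centre of the floor of the white rack's empty pocket (rack fixed, 128 x 160 x 14 mm). Floor 6 mm above the bench, rim 8 mm above the floor. The pocket is 87 mm long (x), 37 wide (y), with a notch 22 mm wide for the tab, open to the outside, at its +x end; +x is the rack's blue-striped side. The other pocket lies 75 mm along +y.
- loaded_center (a point): Centre of the like carrier that already stands in the other pocket of the rack, tab in its notch; loose, leave it there.
- lid_bar (a point): Middle of the lid's round black lift bar: 14 mm thick, 152 long along y (parallel to the hinge), steel stays at 70 mm either side. It stands 36 mm above the grey lid's top, 17 in front of its edge; 150 above the bench when shut. Axes turn with the lid; when shut x points level to the hinge. The bar lies 225 mm along -x and 50 along +z from the hinge axis and turns in a pinch (tool upright).
- lid_hinge (a point): Middle of the lid's hinge axis, 100 mm above the bench at the far side of the white chamber (fixed, 220 x 220 x 100 mm); same axes as lid_bar.
- lid (a joint): Lid angle in rad: 0 shut, grows as the bar side rises, stop at 1.3. A spring of 0.9 N m/rad, preloaded by 0.5 rad, and the lid's 0.35 kg pull it shut: it takes about 3 to 7 N along its swing at the bar.
- set_arm (a joint): Angle in rad of the orange setting arm (170 x 9 x 10 mm), which turns stiffly about the same axis as the lid, just outside the lid's +y side; 0 is level, it starts at 0.45 to 0.8 and must not be moved. The lid is at the mark when the joint lid has the same value.
- setting_tip (a point): Free end of the setting arm; its x axis points along the arm to the hinge.
- bottle: White squeeze bottle, 52 mm diameter, 130 high; origin under its centre. Bystander.
- beaker: Glass beaker, 72 mm diameter, 85 high; origin under its centre. Bystander.
- disc_box: Low red box with clear cover, 62 x 102 x 34 mm; origin under its centre. Bystander.
Mind the look-alikes: they are no part of the job. There is more than one size of the part that bears free_pocket; the job needs the smallest.

How it is judged:
By the outcome, as a careful person would: the job done as asked, in the order asked, and still so for the second after the job is handed in, while the arm keeps its last pose, push and grip.
It also fails if it takes over 51 s, if anything falls off the work surface, if the arm or the gripper's body presses on something with over 40 N, if the wrist force passes 120 N, or if a joint passes its speed limit or range.

### The arm

A 6-joint arm with a two-finger parallel gripper is mounted at the origin on the work surface. World frame = base frame: x ahead of the robot, y to its left, z up, the work surface at z = 0. Lengths are in mm, angles in rad, forces in N, time in s.
With the tool pointing down it reaches from about 325 to 775 mm from the base axis. Payload 5.5 kg.
Tool frame: the origin (TCP) lies on the centre line of the jaws, within the pads' length; the fingertips stand tip_extent ahead of it and the grasp point (between the pads) lies 11 mm behind it (tip_extent is the distance from the TCP to the fingertips, in mm); x points along the fingers, z is the direction in which the jaws open and shut, and the axes are right-handed (so a half turn about x gives the same grasp; the last joint's range is limited). The gripper opens to 88 mm and grips with 3 to 60 N. Pads are 20 mm wide; open, the fingers measure 115 mm over their backs; the gripper's body (75 mm by 178 mm) begins 61 mm behind the grasp point.
Start: joints at [1.05, 0.091, 1.231, -0, 1.82, -0.057], TCP at [268.416, 536.628, 230.631] pointing down, gripper open.
Joint ranges: [-2.87, 2.87], [-0.86, 2.18], [0.17, 2.46], [-1.51, 4.65], [0.06, 2.69], [-2.65, 2.65]. Speed limits (rad/s): [2.57, 2.57, 3.01, 3.14, 3.14, 3.14].

### API

Orientations are given as a unit quaternion [x, y, z, w].
In Python, from cell import * gives the robot as it stands.
- The arm moves only by the tool move_arm, never from a script. Its argument "deltas" is one flat list of numbers, 7 for each row, row after row: the opening, from -1 (shut) to 1 (fully open), then the shift along the tool's x, y, z in units of 60 mm (1.0 is 60 mm), then the turn, a rotation vector about the tool's x, y, z in units of 10 degrees (1.0 is 10 degrees). In form: [gripper, dx, dy, dz, ax, ay, az, gripper, dx, dy, dz, ax, ay, az, ...]. A call has 1 to 20 rows; each row shifts and turns the commanded pose from where the row before left it, along the tool's axes as they then stand; what a row does not reach is not made up. A row lasts 1/8 s, in which the tool goes at most 62.5 mm and 10.7 degrees, less where a joint would pass 70% of its speed; a pose out of reach is approached as far as the arm can. A call is refused whole if a number of a shift passes 1 or a number of a turn 1, either way. A call with a gripper value outside its range is refused whole. The fingers move at their own pace and stop on an object; "force" is the grip in N (left out, the last holds). Time passes only in rows, so rows that do not move let the fingers close. It gives the time, the measured TCP pose, the force and the opening at its end, in the units of the state.
- read_state(): the state, without advancing time (a new reading comes with each control period).
- camera(name): name is "side" or "top"; returns a dict with "img" (400x640x3 uint8, red, green, blue), "fovy" (degrees; the focal length in pixels is half the picture's height over the tangent of half this angle, whatever the lens; pixels are square), "cx", "cy" (the principal point, pixels), "eye" and "rotation" of the camera in the world. Camera axes: x right, y down, z forward; pixel columns grow to the right and rows downward; lengths in mm; the calibration is good to about 2 mm. A picture is of the moment at which its call begins. There is no depth.
- close_job(): hands the job in, once; it reports no verdict.
The state is a dict: "t": time; "joint_pos": joint angles; "dq": joint speeds; "tau": joint torques, N m; "tcp_pos": TCP position; "orientation": TCP orientation; "wrist_force": force on the tool from outside, world axes, zero at the start; "moment": the same for the moment, N m; "grip_width": opening from 0.0 (shut) to 1.0 (fully open).
Only numpy, scipy, OpenCV 4.12 (cv2) and the standard library are available. Lean on these libraries where they do the work, as an engineer would, in place of code of your own. Each camera call takes 0.05 s, during which the arm holds its last target.

## Working session

There is one attempt and no reset: what is moved stays moved. The work goes in short steps, Python scripts to look and compute and a tool call to move; the robot and the scene stay as the last step left them, time stands still between calls to the robot, and variables do not carry over. Pictures are saved under pics/ and viewed, and the job is handed in when it is done.

Besides the shell and the picture viewer there is one more tool, called as name(argument=value, ...) on one line, values as JSON. move_arm: Moves the arm, as the interface text tells. Its arguments: {"type":"object","properties":{"deltas":{"type":"array"},"force":{"type":"number"}},"required":["deltas"]}

```bash
ls; mkdir -p pics
python3 - <<'E'
from cell import *
import cv2, pickle
print(read_state())
for n in("side","top"):
    c=camera(n); cv2.imwrite(f"pics/{n}0.png",c["img"][:,:,::-1]); pickle.dump(c,open(f"{n}0.pkl","wb"))
    print(n,{k:v for k,v in c.items() if k!="img"})
E
```

```text
pics
{'t': 0.0, 'joint_pos': array([ 1.05029305e+00,  9.18094571e-02,  1.23187432e+00, -3.15993930e-05,
        1.81980318e+00, -5.66816692e-02]), 'dq': array([-0.00169248,  0.002495  ,  0.00035845, -0.0009562 , -0.00235229,
       -0.00136017]), 'tau': array([-1.16423012e-04, -4.46446359e+01, -4.06451511e+01,  6.98213652e-02,
        2.92654341e-02, -1.31425309e-04]), 'tcp_pos': array([268.28023263, 536.36060988, 229.54298256]), 'orientation': array([-0.37202193,  0.60211808,  0.37136447,  0.60095086]), 'wrist_force': array([ 0.68520703,  0.6544677 , -0.43997935]), 'moment': array([-0.00136757, -0.00043543, -0.02388634]), 'grip_width': 1.000437041626521}
side {'fovy': 42.73308533970086, 'cx': 316.6095775946394, 'cy': 192.27806693969669, 'eye': array([  20.3459157 , -932.43275914,  799.45370433]), 'rotation': array([ 0.85421081, -0.20522544,  0.1089353 , -0.46512312])}
top {'fovy': 55.06643572888021, 'cx': 317.9831190348033, 'cy': 202.11942420044662, 'eye': array([ 389.55925738,   34.38432664, 1088.04942994]), 'rotation': array([-0.69750099,  0.71478494, -0.03750627,  0.03417805])}
```

View pics/side0.png

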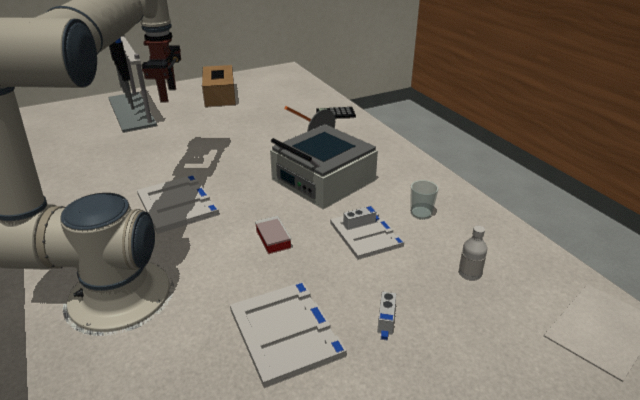

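View pics/top0.png

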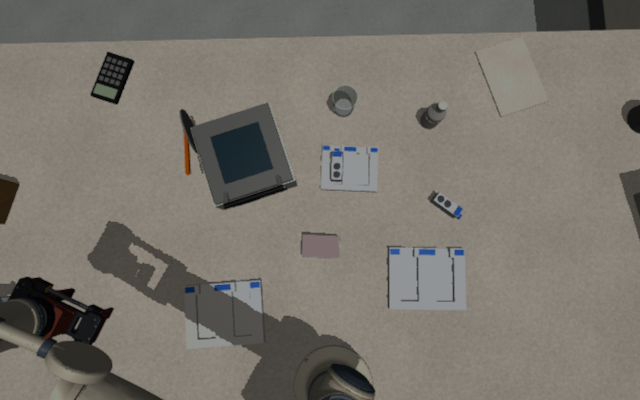

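```bash
cat > h.py <<'E'
import numpy as np, cv2, pickle
from scipy.spatial.transform import Rotation as R
def load(n): return pickle.load(open(n+".pkl","rb"))
def ray(c,u,v):
    f=c["img"].shape[0]/2/np.tan(np.radians(c["fovy"])/2)
    d=np.array([(u-c["cx"])/f,(v-c["cy"])/f,1.]); return c["eye"],R.from_quat(c["rotation"]).apply(d)
def onz(c,u,v,z):
    e,d=ray(c,u,v); return e+d*(z-e[2])/d[2]
def proj(c,p):
    f=c["img"].shape[0]/2/np.tan(np.radians(c["fovy"])/2)
    q=R.from_quat(c["rotation"]).inv().apply(np.array(p)-c["eye"])
    return np.stack([c["cx"]+f*q[...,0]/q[...,2],c["cy"]+f*q[...,1]/q[...,2]],-1)
def tri(c1,p1,c2,p2):
    (a,d),(b,e)=ray(c1,*p1),ray(c2,*p2)
    s=np.linalg.lstsq(np.stack([d,-e],1),b-a,rcond=None)[0]
    x,y=a+s[0]*d,b+s[1]*e
    return (x+y)/2,np.linalg.norm(x-y)
def crop(c,x0,y0,x1,y1,k,fn):
    cv2.imwrite(fn,cv2.resize(c["img"][y0:y1,x0:x1,::-1],None,fx=k,fy=k,interpolation=cv2.INTER_CUBIC))
E
python3 - <<'E'
from h import *
t,s=load("top0"),load("side0")
crop(t,310,80,470,220,5,"pics/t_a.png")
crop(t,170,90,310,215,5,"pics/t_b.png")
crop(s,260,90,420,210,5,"pics/s_b.png")
crop(s,320,190,420,345,3.8,"pics/s_a.png")
for p in [(0,0,0),(268,536,230)]: print(proj(t,p),proj(s,p))
E
```

```text
[332.77031844 384.82871773] [118.81239757 294.70782245]
[ 88.51291649 302.77019316] [167.06066414  92.64281217]
```

View pics/t_a.png

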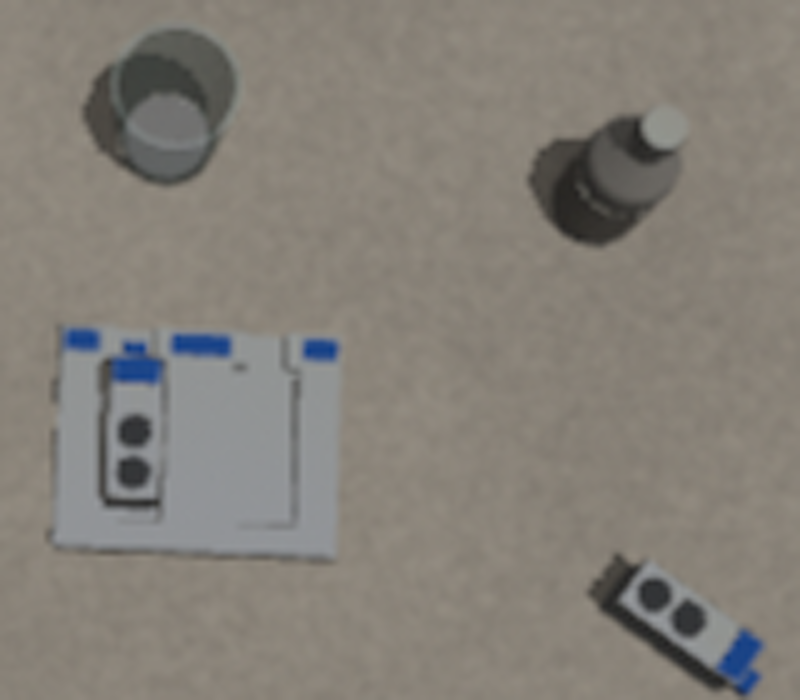

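View pics/t_b.png

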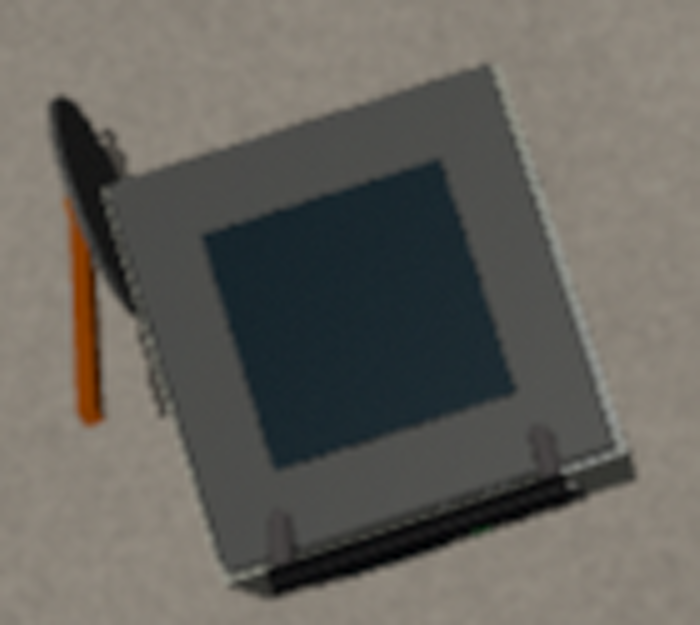

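View pics/s_b.png

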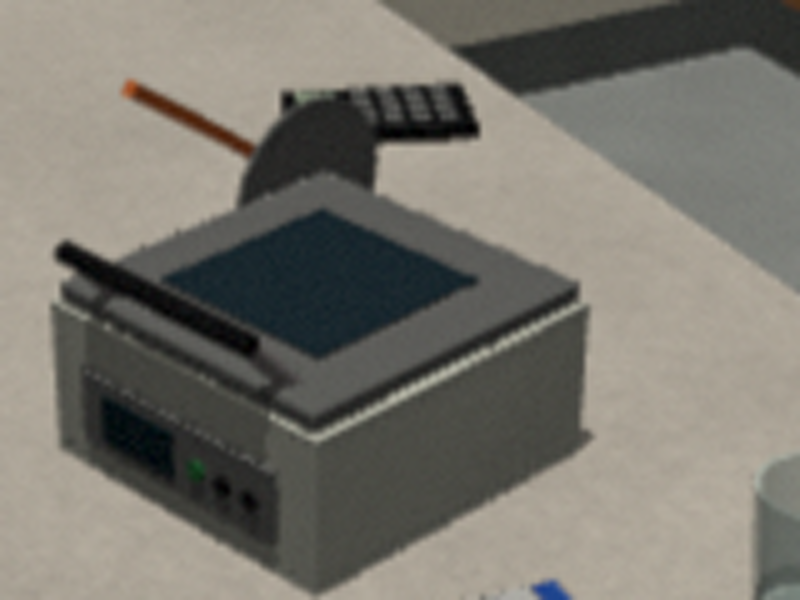

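View pics/s_a.png

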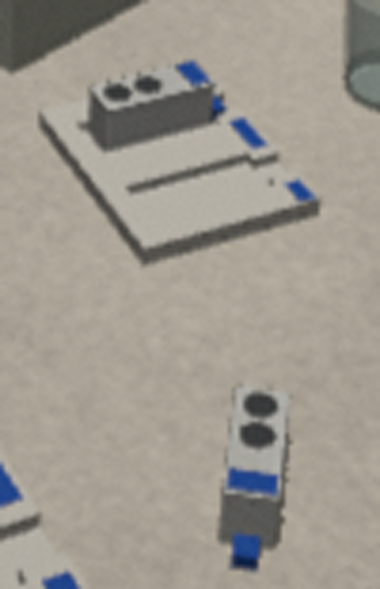

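Run:
```python
from h import *
t,s=load("top0"),load("side0")
def px(c,pts):
    for u,v in pts: print((u,v),c["img"][v,u])
print("rack/bench/carrier top, gray")
px(t,[(350,175),(365,160),(400,170),(300,200),(325,160),(438,198),(446,205),(455,207),(336,168),(342,180)])
print("side"); px(s,[(360,235),(350,235),(300,290),(390,290),(385,303),(360,213)])
for n,c in(("top",t),("side",s)):
    hsv=cv2.cvtColor(c["img"],cv2.COLOR_RGB2HSV)
    m=cv2.inRange(hsv,(105,120,60),(125,255,255))
    k,l,st,ce=cv2.connectedComponentsWithStats(m)
    for i in range(1,k):
        if st[i,4]>3: print(n,st[i],ce[i].round(2), onz(c,*ce[i],40).round(1), onz(c,*ce[i],14).round(1))
```

```text
rack/bench/carrier top, gray
(350, 175) [146 148 151]
(365, 160) [145 148 148]
(400, 170) [139 133 122]
(300, 200) [140 132 122]
(325, 160) [146 148 148]
(438, 198) [51 53 55]
(446, 205) [51 52 54]
(455, 207) [145 147 145]
(336, 168) [54 56 58]
(342, 180) [115 117 118]
side
(360, 235) [182 178 169]
(350, 235) [183 178 168]
(300, 290) [ 36  69 140]
(390, 290) [162 156 144]
(385, 303) [56 59 60]
(360, 213) [73 74 74]
top [323 146   7   4  23] [326.09 147.43] [648.7   1.8  40. ] [655.2   1.   14. ]
top [345 147  11   4  40] [350.18 148.43] [644.3 -65.3  40. ] [650.6 -67.7  14. ]
top [332 149  10   7  48] [336.81 152.65] [633.2 -27.7  40. ] [639.3 -29.2  14. ]
top [371 148   6   4  23] [373.61 149.43] [ 639.9 -130.5   40. ] [ 646.1 -134.5   14. ]
top [454 206   8  13  57] [457.88 211.89] [ 459.9 -354.7   40. ] [ 461.6 -364.4   14. ]
top [391 249   8   5  40] [394.5 251. ] [ 357.9 -176.1   40. ] [ 357.1 -181.3   14. ]
top [419 249  16   6  77] [426.57 251.47] [ 354.5 -263.1   40. ] [ 353.6 -270.5   14. ]
top [455 250   9   5  45] [459. 252.] [ 350.8 -351.1   40. ] [ 349.9 -360.6   14. ]
t
[... 660 characters left out ...]
 ]
side [376 216   3   4   8] [376.62 217.38] [629.5 -59.1  40. ] [650.3 -29.2  14. ]
side [381 222   8   6  22] [384.68 224.32] [631.4 -93.3  40. ] [652.3 -64.6  14. ]
side [396 238   6   4  15] [398.2 239.6] [ 626.3 -159.5   40. ] [ 647.  -133.1   14. ]
side [296 283  10   9  48] [300.58 287.15] [ 349.2 -199.9   40. ] [ 360.5 -174.8   14. ]
side [311 307  14  16 101] [317.64 314.68] [ 345.9 -286.4   40. ] [ 357.  -264.3   14. ]
side [380 314  13   6  57] [386.11 316.16] [ 465.1 -352.    40. ] [ 480.4 -332.1   14. ]
side [381 331   7   8  48] [384.25 334.25] [ 436.4 -389.3   40. ] [ 450.6 -370.7   14. ]
side [332 341  11  11  72] [337.06 346.  ] [ 342.5 -372.9   40. ] [ 353.5 -353.7   14. ]
```

```bash
python3 - <<'E'
from h import *
t,s=load("top0"),load("side0")
def comp(c,m,u,v,k=4):
    n,l=cv2.connectedComponents(m); i=l[v*k,u*k]
    q=np.uint8(l==i); return q
k=4
for n,c,(u,v),(u2,v2) in (("top",t,(355,175),(455,207)),("side",s,(380,235),(385,295))):
    im=cv2.resize(cv2.GaussianBlur(c["img"],(0,0),.6),None,fx=k,fy=k,interpolation=cv2.INTER_CUBIC).astype(int)
    rb=im[...,0]-im[...,2]; g=im.sum(2)/3
    m=np.uint8(rb<(9 if n=="top" else 16))
    for nm,(a,b) in(("rack",(u,v)),("car",(u2,v2))):
        mm=m.copy()
        if nm=="car": mm=np.uint8((rb<9)&((g>95)|(rb<-25)))if n=="top" else np.uint8((rb<14)&((g>130)|(rb<-25)))
        q=comp(c,mm,a,b); q=cv2.morphologyEx(q,cv2.MORPH_CLOSE,np.ones((9,9))); q=cv2.morphologyEx(q,cv2.MORPH_OPEN,np.ones((7,7)))
        ct=max(cv2.findContours(q,0,1)[0],key=cv2.contourArea)
        if nm=="car":
            f=cv2.drawContours(np.zeros_like(q),[ct],-1,1,-1); f=cv2.morphologyEx(f,cv2.MORPH_OPEN,cv2.getStructuringElement(2,(25,25)));ct=max(cv2.findContours(f,0,1)[0],key=cv2.contourArea)
        z=14 if nm=="rack" else 40
        W=np.array([onz(c,(x+.5)/k-.5,(y+.5)/k-.5,z)[:2] for x,y in ct[:,0]],np.float32)
        r=cv2.minAreaRect(W); print(n,nm,r,cv2.boxPoints(r).round(1).tolist(),len(ct))
        o=c["img"][:,:,::-1].copy(); o=cv2.resize(o,None,fx=k,fy=k); cv2.drawContours(o,[ct],-1,(0,0,255),1)
        cx,cy=ct[:,0].mean(0).astype(int); cv2.imwrite(f"pics/o_{n}_{nm}.png",o[max(0,cy-170):cy+170,cx-190:cx+190])
E
cd pics; python3 -c "
import cv2,numpy as np
L=[cv2.resize(cv2.imread(f'o_{a}_{b}.png'),(400,300)) for a in('top','side') for b in('rack','car')]
cv2.imwrite('o.png',np.vstack([np.hstack(L[:2]),np.hstack(L[2:])]))"
```

```text
top rack ((595.11181640625, -62.351417541503906), (163.37953186035156, 132.01649475097656), 86.17909240722656) [[523.7999877929688, -139.5], [655.5, -148.3000030517578], [666.4000244140625, 14.800000190734863], [534.7000122070312, 23.600000381469727]] 803
top car ((465.5780334472656, -351.54608154296875), (45.49934005737305, 33.461124420166016), 45.893367767333984) [[437.70001220703125, -356.20001220703125], [461.79998779296875, -379.5], [493.3999938964844, -346.8999938964844], [469.3999938964844, -323.6000061035156]] 171
side rack ((593.6607055664062, -61.022666931152344), (192.951416015625, 139.33419799804688), 85.94805145263672) [[517.4000244140625, -152.3000030517578], [656.2999877929688, -162.1999969482422], [670.0, 30.299999237060547], [531.0, 40.099998474121094]] 745
side car ((886.97802734375, 877.900634765625), (2966.30126953125, 4182.3818359375), 61.866886138916016) [[-1656.5, 556.0], [2031.800048828125, -1416.0999755859375], [3430.39990234375, 1199.800048828125], [-257.79998779296875, 3171.89990234375]] 8316
```

View pics/o.png

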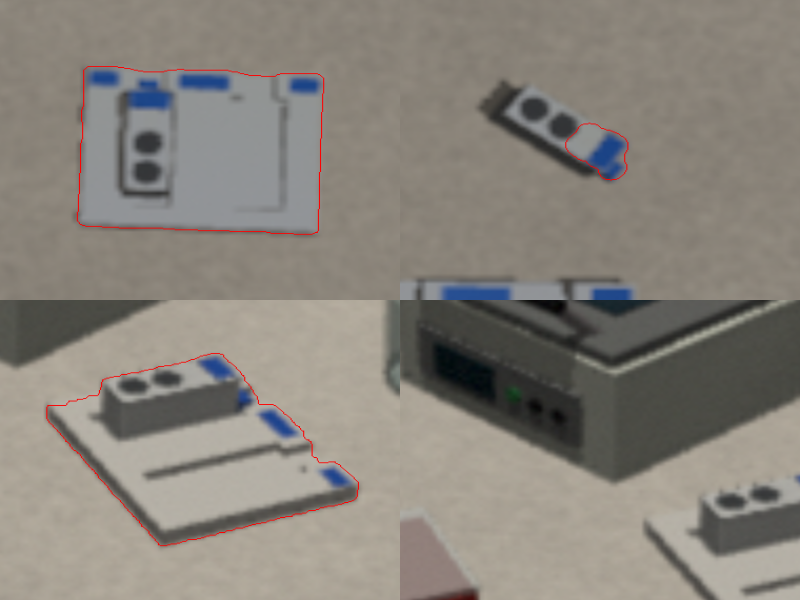

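Run:
```python
from h import *
t,s=load("top0"),load("side0")
def cr(c,x0,y0,x1,y1,k,fn):
    im=c["img"][y0:y1,x0:x1,::-1].astype(float)
    im=np.clip((im-60)*1.4,0,255).astype(np.uint8)
    o=cv2.resize(im,None,fx=k,fy=k,interpolation=cv2.INTER_LANCZOS4)
    for x in range(x0,x1,5):
        cv2.putText(o,str(x),(int((x-x0+.5)*k),8),0,.3,(0,0,255),1); o[::4,int((x-x0+.5)*k)]=(0,0,255)
    for y in range(y0,y1,5):
        cv2.putText(o,str(y),(0,int((y-y0+.5)*k)),0,.3,(0,0,255),1); o[int((y-y0+.5)*k),::4]=(0,0,255)
    cv2.imwrite(fn,o)
cr(t,318,142,382,196,11,"pics/rt.png")
cr(s,328,200,406,258,10,"pics/rs.png")
cr(t,425,185,470,222,14,"pics/ct.png")
```

```text
(no output)
```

View pics/rt.png

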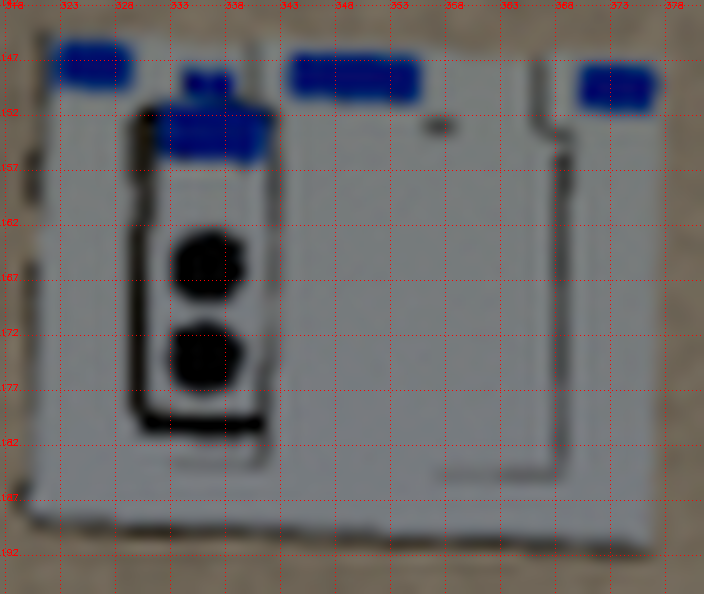

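View pics/rs.png

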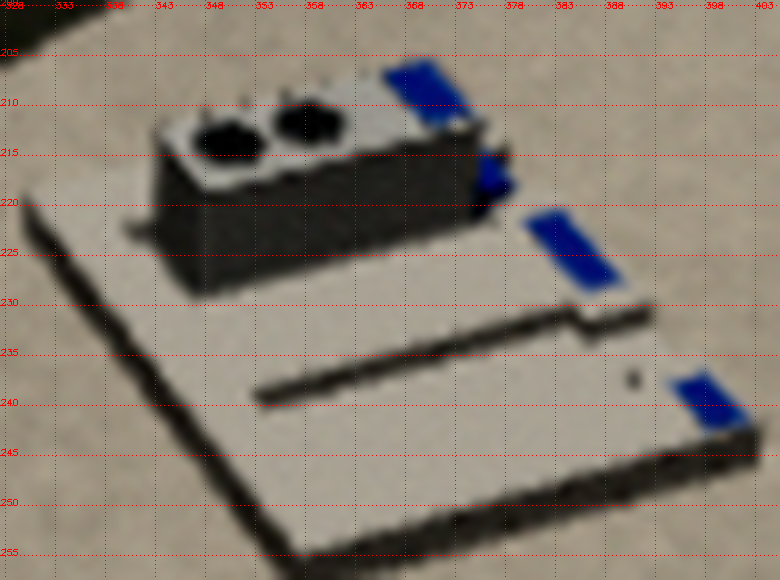

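View pics/ct.png

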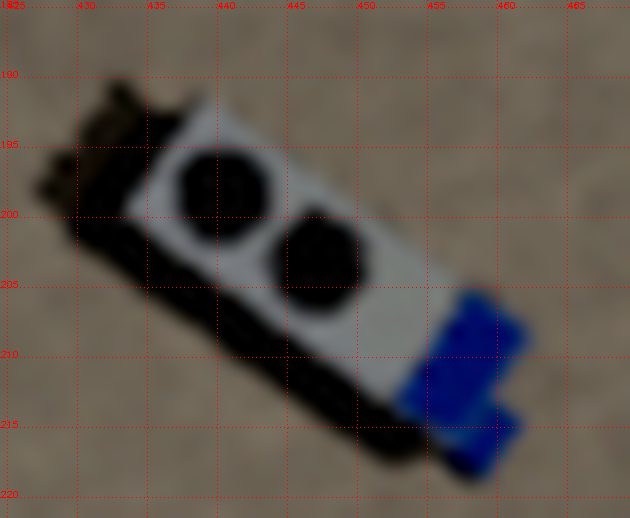

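Run:
```python
from h import *
t,s=load("top0"),load("side0")
yaw=np.radians(-3.82); X=np.array([np.cos(yaw),np.sin(yaw)]);Y=np.array([-X[1],X[0]])
C=np.array([596,-61.5])
def p(c,n,u,v,z):
    w=onz(c,u,v,z)[:2]; print(n,w.round(1),"local",((w-C)@X).round(1),((w-C)@Y).round(1))
p(t,"T -y rim mid",368.7,170,14)
p(t,"T -x rim line",362,184.7,14)
p(t,"T +x corner -y",369,154,14)
p(t,"T notch -y rim",367,150,14)
p(t,"T stripe1",326.09,147.43,14);p(t,"T stripe2",350.18,148.43,14);p(t,"T stripe3",373.61,149.43,14)
p(t,"T loaded patch",336.7,153.8,40);p(t,"T disc",336.3,165.9,40);p(t,"T disc",336.1,174,40)
print()
p(s,"S +y rim -x corner",353.2,238.5,14)
p(s,"S +y rim +x corner",385,230.,14)
p(s,"S notch rim",392.3,230.3,14)
p(s,"S stripe2",384.68,224.32,14);p(s,"S stripe3",398.2,239.6,14)
p(s,"S loaded disc",349.8,213.8,40);p(s,"S loaded disc",357.7,211.7,40);p(s,"S loaded patch",370.1,208.8,40)
p(s,"S rack corner -x-y",357,256,14)
p(s,"S rack corner -x+y",330.5,219,14)
p(s,"S rack corner +x-y",403,242.7,14)
# dark discs
for n,c in (("T",t),("S",s)):
    g=c["img"].max(2); m=np.uint8(g<88)*255
    if n=="T": boxes=[(436,193,444,202),(442,199,452,208),(332,162,341,170),(332,170,341,179)]
    else: boxes=[(380,291,396,301),(379,300,395,309)]
    for x0,y0,x1,y1 in boxes:
        w=np.clip(110-g[y0:y1,x0:x1].astype(float),0,50); yy,xx=np.mgrid[y0:y1,x0:x1]
        u,v=(w*xx).sum()/w.sum(),(w*yy).sum()/w.sum(); print(n,"disc",round(u,2),round(v,2),onz(c,u,v,40).round(1))
crop(s,370,280,405,345,9,"pics/cs.png")
```

```text
T -y rim mid [ 586.9 -118.3] local -5.3 -57.2
T -x rim line [545.3 -97.7] local -48.2 -39.5
T +x corner -y [ 633.2 -120.9] local 41.0 -56.8
T notch -y rim [ 644.9 -115.6] local 52.4 -50.7
T stripe1 [655.2   1. ] local 54.9 66.3
T stripe2 [650.6 -67.7] local 54.9 -2.6
T stripe3 [ 646.1 -134.5] local 54.9 -69.5
T loaded patch [630.  -27.3] local 31.6 36.4
T disc [595.8 -25.1] local -2.6 36.3
T disc [573.1 -23.9] local -25.3 36.0

S +y rim -x corner [550.5 -78.5] local -44.3 -20.0
S +y rim +x corner [639.7 -85.2] local 45.2 -20.8
S notch rim [655.4 -94.7] local 61.5 -29.2
S stripe2 [652.3 -64.6] local 56.3 0.7
S stripe3 [ 647.  -133.1] local 55.7 -68.0
S loaded disc [576.8 -14.3] local -22.3 45.8
S loaded disc [599.6 -15.5] local 0.6 46.1
S loaded patch [635. -19.] local 36.1 45.0
S rack corner -x-y [ 524.6 -140.4] local -65.9 -83.5
S rack corner -x+y [539.3  19.8] local -62.0 77.4
S rack corner +x-y [ 650.5 -148.6] local 60.2 -83.3
T disc 439.96 197.9 [ 499.7 -307.7   40. ]
T disc 446.51 203.05 [ 485. -325.   40.]
T disc 336.44 165.73 [596.3 -25.5  40. ]
T disc 336.15 174.0 [573.1 -24.1  40. ]
S disc 388.09 296.18 [ 499.6 -307.2   40. ]
S disc 387.24 303.99 [ 485.6 -325.1   40. ]
```

View pics/cs.png

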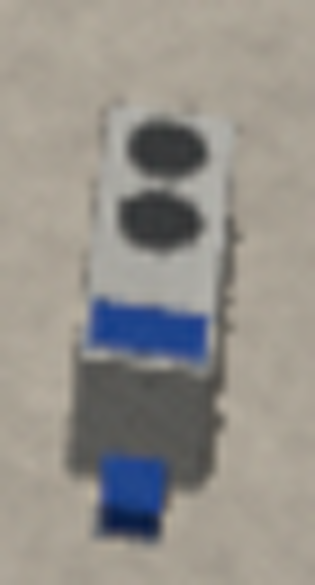

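Run:
```python
from h import *
t,s=load("top0"),load("side0")
a=onz(t,436.1,195.5,40);b=onz(t,459.5,212.4,40);print(a,b,np.linalg.norm(a-b),(a+b)/2,np.degrees(np.arctan2(*(b-a)[1::-1])))
# side: carrier top corners (crop/9+ (370,280))
f=lambda x,y:onz(s,370+x/9-.5,280+y/9-.5,40)
A=(f(107,103)+f(236,120))/2;B=(f(80,350)+f(212,360))/2;print(A,B,np.linalg.norm(A-B),(A+B)/2,np.degrees(np.arctan2(*(B-A)[1::-1])))
tab=onz(s,384.25,334.25,5);print("tab s",tab)
d1=np.array([499.65,-307.45]);d2=np.array([485.3,-325.05])
for z in (40,46):print(z,onz(t,336.44,165.73,46),onz(t,336.15,174,46),onz(s,357.7,211.7,46),onz(s,349.8,213.8,46),onz(s,370.12,208.8,46),onz(t,336.7,153.8,46))
for nm,c in(("t",t),("s",s)):
  print(nm,[proj(c,(x,y,0)).round(0) for x,y in((200,-500),(700,-500))])
```

```text
[ 506.56504531 -297.48756198   40.        ] [ 458.39747918 -359.09298962   40.        ] 78.20065946995162 [ 482.48126225 -328.2902758    40.        ] -128.02086048262822
[ 507.43005181 -297.02310356   40.        ] [ 460.38116052 -357.81815367   40.        ] 76.87415878677523 [ 483.90560617 -327.42062861   40.        ] -127.73605327934685
tab s [ 455.55032317 -364.22049322    5.        ]
40 [595.12814037 -25.19870892  46.        ] [572.06415657 -23.71923009  46.        ] [595.05391761 -22.79160607  46.        ] [572.44373892 -21.58623354  46.        ] [630.17802346 -26.26350807  46.        ] [628.5907826  -26.90660554  46.        ]
46 [595.12814037 -25.19870892  46.        ] [572.06415657 -23.71923009  46.        ] [595.05391761 -22.79160607  46.        ] [572.44373892 -21.58623354  46.        ] [630.17802346 -26.26350807  46.        ] [628.5907826  -26.90660554  46.        ]
t [array([510., 305.]), array([498., 129.])]
s [array([297., 450.]), array([525., 340.])]
```

Run:
```python
from h import *
import cell; print([x for x in dir(cell) if not x.startswith('_')])
from cell import *
st=read_state(); M=R.from_quat(st["orientation"]).as_matrix(); print("tool axes cols\n",M.round(3))
t,s=load("top0"),load("side0")
for n,c in(("top",t),("side",s)):
    hsv=cv2.cvtColor(c["img"],cv2.COLOR_RGB2HSV)
    m=cv2.inRange(hsv,(3,170,60),(18,255,255))
    k,l,S,ce=cv2.connectedComponentsWithStats(m)
    for i in range(1,k):
        if S[i,4]>15: print(n,S[i],ce[i].round(2))
def cr(c,x0,y0,x1,y1,k,fn):
    im=c["img"][y0:y1,x0:x1,::-1].astype(float)
    im=np.clip((im)*1.5,0,255).astype(np.uint8)
    o=cv2.resize(im,None,fx=k,fy=k,interpolation=cv2.INTER_LANCZOS4)
    for x in range(x0,x1,5):
        cv2.putText(o,str(x),(int((x-x0+.5)*k),8),0,.3,(0,0,255),1); o[::4,int((x-x0+.5)*k)]=(0,0,255)
    for y in range(y0,y1,5):
        cv2.putText(o,str(y),(0,int((y-y0+.5)*k)),0,.3,(0,0,255),1); o[int((y-y0+.5)*k),::4]=(0,0,255)
    cv2.imwrite(fn,o)
cr(t,178,98,302,212,6,"pics/lt.png")
cr(s,265,100,385,208,6,"pics/ls.png")
```

```text
['Unreachable', 'camera', 'close_job', 'read_state', 'tip_extent']
tool axes cols
 [[-0.001 -0.894  0.447]
 [-0.002  0.447  0.894]
 [-1.     0.    -0.002]]
top [184 135   6  40 153] [186.63 155.91]
side [286 107  24  13  37] [297.03 113.03]
```

View pics/lt.png

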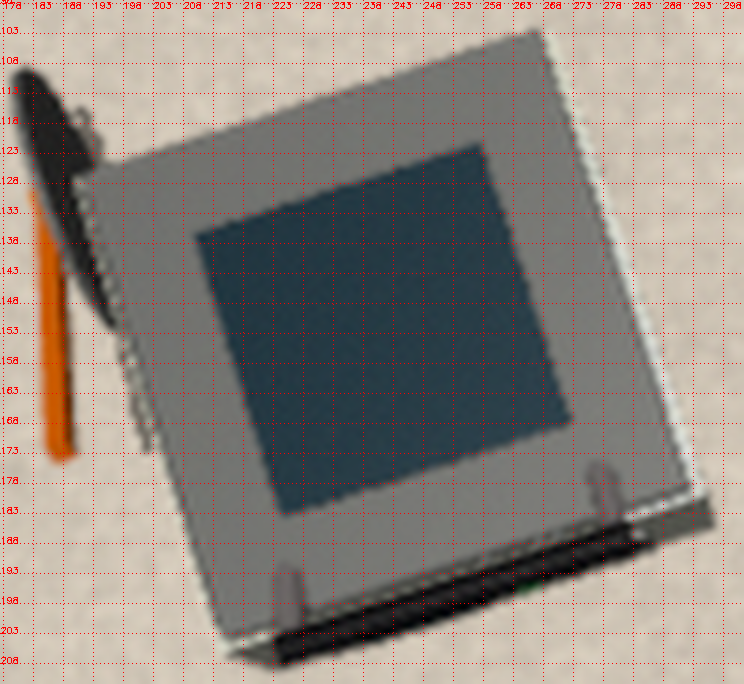

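View pics/ls.png

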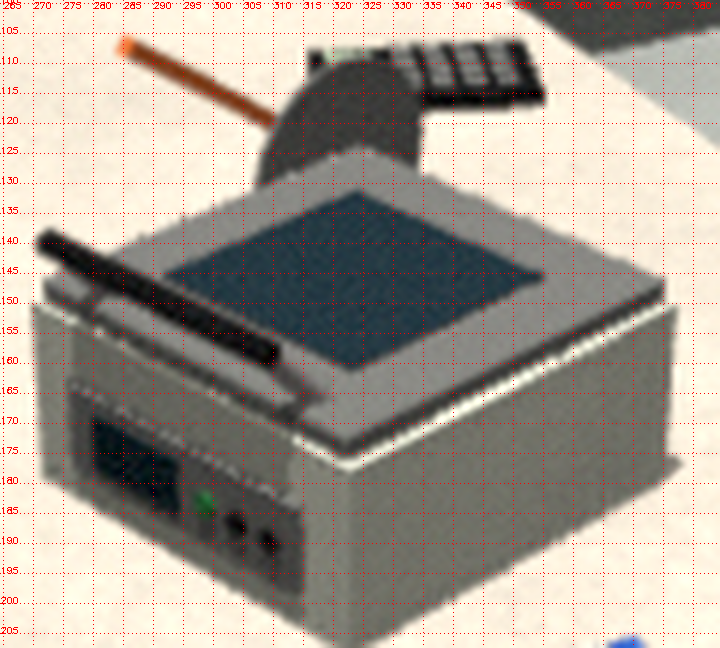

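Run:
```python
from h import *
import cell; print(cell.tip_extent)
t,s=load("top0"),load("side0")
L=[onz(t,*p,114)[:2] for p in((267.3,103),(191.5,126),(215.3,204),(293,178.7))]
for a in L: print("lidT",a.round(1))
for i in range(4):
    d=L[(i+1)%4]-L[i]; print(np.linalg.norm(d).round(1),np.degrees(np.arctan2(d[1],d[0])).round(2))
G=[onz(t,*p,114)[:2] for p in((257,121.5),(210.2,137),(224.5,183.5),(273,168.5))]
for i in range(4):
    d=G[(i+1)%4]-G[i]; print("glass",np.linalg.norm(d).round(1),np.degrees(np.arctan2(d[1],d[0])).round(2))
LS=[onz(s,*p,114)[:2] for p in((375,147),(323.7,124.5),(272,148.3),(322,173.5))]
for a in LS: print("lidS",a.round(1))
for i in range(4):
    d=LS[(i+1)%4]-LS[i]; print(np.linalg.norm(d).round(1),np.degrees(np.arctan2(d[1],d[0])).round(2))
a,b=onz(s,271.5,140.3,150),onz(s,309.3,159,150); print("barS",a,b,np.linalg.norm(a-b),(a+b)/2)
a,b=onz(t,224.3,206.3,150),onz(t,284.5,186.8,150); print("barT",a,b,np.linalg.norm(a-b),(a+b)/2)
print("tip",tri(t,(188,173.8),s,(285.5,107.2)))
```

```text
8.0
lidT [752.8 154.9]
lidT [695.6 352.6]
lidT [490.2 290.3]
lidT [550.6  91.2]
205.8 106.12
214.7 -163.12
208.1 -73.11
212.0 17.48
glass 127.6 107.54
glass 128.3 -163.21
glass 129.8 -73.89
glass 131.5 17.75
lidS [751.3 148.8]
lidS [690.1 348. ]
lidS [487.  276.9]
lidS [549.1  87.3]
208.4 107.09
215.2 -160.7
199.5 -71.86
211.4 16.93
barS [479.46570099 257.61910799 150.        ] [525.8070629  114.14937616 150.        ] 150.7683182063584 [502.63638194 185.88424208 150.        ]
barT [480.24234839 258.76664774 150.        ] [524.94711535 110.4260937  150.        ] 154.93042361423866 [502.59473187 184.59637072 150.        ]
tip (array([554.26465832, 329.11065776, 206.08597932]), np.float64(3.1712748117302194))
```

Run:
```python
from h import *
t,s=load("top0"),load("side0")
yaw=np.radians(17.2);X=np.array([np.cos(yaw),np.sin(yaw),0]);Y=np.array([-X[1],X[0],0]);H=np.array([717.5,251.7,100])
for n,c in(("top",t),("side",s)):
    hsv=cv2.cvtColor(c["img"],cv2.COLOR_RGB2HSV)
    m=cv2.inRange(hsv,(3,150,40),(20,255,255))
    k,l,S,ce=cv2.connectedComponentsWithStats(m); 
    box=(slice(100,125),slice(280,312)) if n=="side" else (slice(125,178),slice(180,195))
    q=np.zeros_like(m); q[box]=m[box]; ys,xs=np.nonzero(q)
    A=[]
    if n=="side":
        for x in np.unique(xs): A.append((x,ys[xs==x].mean(),(xs==x).sum()))
    else:
        for y in np.unique(ys): A.append((xs[ys==y].mean(),y,(ys==y).sum()))
    A=np.array(A); print(n,A.round(1).tolist())
    for yo in(118,122,126):
        P=[]
        for u,v,_ in A:
            e,d=ray(c,u,v); lam=((H-e)@Y+yo)/(d@Y); w=e+lam*d-H; P.append((w@X,w[2]))
        P=np.array(P); f=np.polyfit(-P[:,0],P[:,1],1); print(yo,"slope ang",np.arctan(f[0]),"off",f[1],"angle about hinge at tip",np.arctan2(P[:,1],-P[:,0])[[0,len(P)//2,-1]],"r",np.hypot(*P.T)[[0,-1]])
```

```text
top [[184.0, 132.0, 1.0], [184.0, 133.0, 1.0], [184.0, 134.0, 1.0], [184.5, 135.0, 2.0], [184.5, 136.0, 2.0], [185.0, 137.0, 3.0], [185.0, 138.0, 3.0], [185.5, 139.0, 4.0], [185.5, 140.0, 4.0], [186.0, 141.0, 3.0], [186.0, 142.0, 3.0], [186.0, 143.0, 3.0], [186.5, 144.0, 4.0], [186.5, 145.0, 4.0], [186.5, 146.0, 4.0], [186.5, 147.0, 4.0], [186.5, 148.0, 4.0], [186.5, 149.0, 4.0], [186.5, 150.0, 4.0], [186.5, 151.0, 4.0], [186.5, 152.0, 4.0], [186.5, 153.0, 4.0], [186.5, 154.0, 4.0], [186.5, 155.0, 4.0], [186.5, 156.0, 4.0], [186.5, 157.0, 4.0], [186.5, 158.0, 4.0], [186.5, 159.0, 4.0], [187.0, 160.0, 5.0], [187.0, 161.0, 5.0], [187.0, 162.0, 5.0], [187.0, 163.0, 5.0], [187.0, 164.0, 5.0], [187.0, 165.0, 5.0], [187.0, 166.0, 5.0], [187.0, 167.0, 5.0], [187.5, 168.0, 4.0], [187.5, 169.0, 4.0], [187.5, 170.0, 4.0], [187.5, 171.0, 4.0], [187.5, 172.0, 4.0], [187.5, 173.0, 4.0], [187.5, 174.0, 2.0]]
118 slope ang 0.5985644703392585 off 31.497014969469873 angle about hinge at tip [1.30223379 0.81795136 0.74556606] r [ 48.3694786  191.95585101]
122 slope ang 0.5985644703392585 off 19.266174
[... 510 characters left out ...]
 112.5, 2.0], [298.0, 113.5, 2.0], [299.0, 113.5, 2.0], [300.0, 114.5, 2.0], [301.0, 115.0, 1.0], [302.0, 115.5, 2.0], [303.0, 116.0, 1.0], [304.0, 116.5, 2.0], [305.0, 117.5, 2.0], [306.0, 117.5, 2.0], [307.0, 118.5, 2.0], [308.0, 118.5, 2.0], [309.0, 119.5, 2.0]]
118 slope ang 0.6365444565580687 off 9.089141648370434 angle about hinge at tip [0.66793959 0.70758348 0.74543494] r [173.80418165  58.66306468]
122 slope ang 0.6365444565580692 off 9.322110009953043 angle about hinge at tip [0.66975197 0.71186101 0.75783543] r [169.7501566   54.20934767]
126 slope ang 0.6365444565580689 off 9.555078371535705 angle about hinge at tip [0.67165302 0.7164645  0.77245315] r [165.69671641  49.76545776]
```

move_arm(deltas=[1,0,-0.643,-0.752,0,0,0,1,0,-0.643,-0.752,0,0,0,1,0,-0.643,-0.752,0,0,0,1,0,-0.643,-0.752,0,0,0,1,0,-0.643,-0.752,0,0,0,1,0,-0.643,-0.752,0,0,0,1,0,-0.643,-0.752,0,0,0,1,0,-0.643,-0.752,0,0,0,1,0,-0.643,-0.752,0,0,0,1,0,-0.643,-0.752,0,0,0,1,0,-0.643,-0.752,0,0,0,1,0,-0.643,-0.752,0,0,0,1,0,-0.643,-0.752,0,0,0,1,0,-0.643,-0.752,0,0,0,1,0,-0.643,-0.752,0,0,0,1,0,0,0,1,0,0,1,0,0,0,1,0,0,1,0,0,0,1,0,0,1,0,0,0,1,0,0,1,0,0,0,1,0,0])

```text
t: 2.6
tcp_pos: [483.1, -327.5, 230.0]
orientation: [-0.08, 0.703, 0.081, 0.702]
wrist_force: [-0.2, -0.2, -0.0]
grip_width: 1.001
```

move_arm(deltas=[1,0.4,0,0,1,0,0,1,0.4,0,0,1,0,0,1,0.4,0,0,1,0,0,1,0.4,0,0,1,0,0,1,0.4,0,0,1,0,0,1,0.3,0,0,0.17,0,0,1,0,0,0,0,0,0])

```text
t: 3.48
tcp_pos: [482.4, -326.9, 90.6]
orientation: [0.231, 0.67, -0.23, 0.667]
wrist_force: [-0.1, 0.6, -0.1]
grip_width: 0.997
```

```bash
cat >> h.py <<'E'
def st(pr=True):
    from cell import read_state
    s=read_state(); M=R.from_quat(s["orientation"]).as_matrix()
    if pr: print("t",round(s["t"],2),"tcp",s["tcp_pos"].round(1),"x",M[:,0].round(3),"yawz",np.degrees(np.arctan2(M[1,2],M[0,2])).round(2),"F",s["wrist_force"].round(1),"M",s["moment"].round(2),"grip",round(s["grip_width"]*88,1),"q",s["joint_pos"].round(2))
    return s,M
def snap(n,tag):
    from cell import camera
    c=camera(n); pickle.dump(c,open(n+tag+".pkl","wb")); cv2.imwrite(f"pics/{n}{tag}.png",c["img"][:,:,::-1]); return c
E
python3 - <<'E'
from h import *
st(); c=snap("side","1"); crop(c,330,240,450,350,6,"pics/s1.png")
E
```

```text
t 3.48 tcp [ 482.4 -326.9   90.6] x [-0.003  0.002 -1.   ] yawz -38.12 F [-0.1  0.6 -0.1] M [ 0.01  0.09 -0.05] grip 87.8 q [-0.65  0.07  1.51  0.    1.57  0.01]
```

View pics/s1.png

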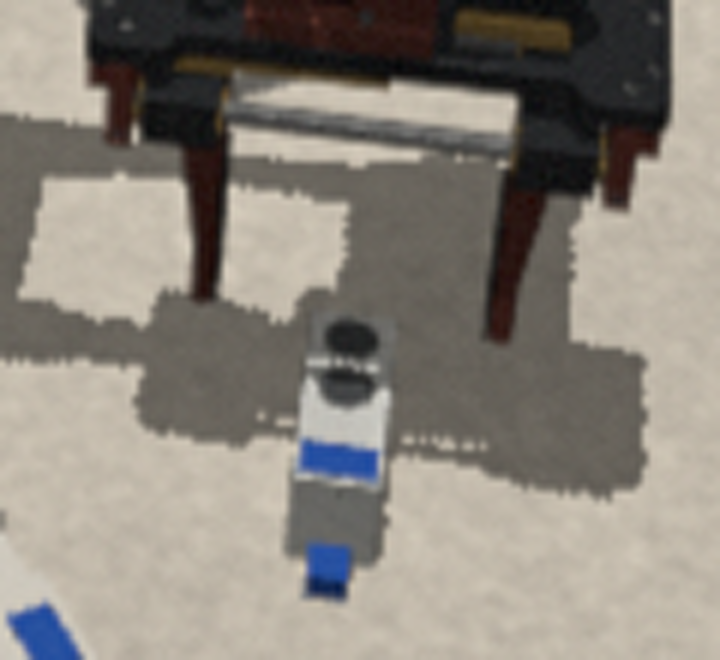

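move_arm(deltas=[1,0.5,0,0.02,0,0,0,1,0.5,0,0,0,0,0,1,0.16,0,0,0,0,0,1,0,0,0,0,0,0,-1,0,0,0,0,0,0,-1,0,0,0,0,0,0,-1,0,0,0,0,0,0,-1,0,0,0,0,0,0,-1,0,0,0,0,0,0,-1,0,0,0,0,0,0], force=25)

```text
t: 4.78
tcp_pos: [484.1, -328.3, 23.0]
orientation: [0.232, 0.668, -0.232, 0.668]
wrist_force: [-1.0, 1.1, 0.3]
grip_width: 0.359
```

Run:
```python
from h import *
st()
```

```text
t 4.78 tcp [ 484.1 -328.3   23. ] x [-0.  0. -1.] yawz -38.27 F [-1.   1.1  0.3] M [ 0.08  0.18 -0.  ] grip 31.6 q [-0.65  0.11  1.58  0.    1.45  0.01]
```

move_arm(deltas=[-1,0,0,0,0,0,0,-1,-0.7,0,0,0,0,0,-1,-0.7,0,0,0,0,0,-1,0,0.821,-0.189,0,0,0,-1,0,0.821,-0.189,0,0,0,-1,0,0.821,-0.189,0,0,0,-1,0,0.821,-0.189,0,0,0,-1,0,0.821,-0.189,0,0,0,-1,0,0,0,-1,0,0,-1,0,0,0,-1,0,0,-1,0,0,0,-1,0,0,-1,0,0,0,-1,0,0,-1,0,0,0,-1,0,0,-1,0,0,0,-1,0,0,-1,0,0,0,-1,0,0,-1,0,0,0,-1,0,0,-1,0,0,0,-1,0,0,-1,0,0,0,-1,0,0,-1,0,0,0,-1,0,0,-1,0,0,0,-1,0,0])

```text
t: 7.28
tcp_pos: [592.0, -99.8, 106.6]
orientation: [-0.464, 0.534, 0.464, 0.533]
wrist_force: [0.2, -0.6, -1.3]
grip_width: 0.338
```

Run:
```python
from h import *
st()
```

```text
t 7.28 tcp [592.  -99.8 106.6] x [-0.001  0.    -1.   ] yawz 82.06 F [ 0.2 -0.6 -1.3] M [ 0.06  0.01 -0.02] grip 29.7 q [-0.22  0.1   1.44 -0.    1.6  -1.66]
```

move_arm(deltas=[-1,0.4,0,0,-0.41,0,0,-1,0.35,0,0,0,0,0,-1,0,0,0,0,0,0,-1,0,0,0,0,0,0])

```text
t: 7.78
tcp_pos: [592.4, -99.8, 62.4]
orientation: [-0.481, 0.518, 0.481, 0.518]
wrist_force: [0.6, 0.4, -0.5]
grip_width: 0.339
```

Run:
```python
from h import *
st()
a=snap("side","2"); crop(a,320,170,420,265,7,"pics/s2.png")
a=snap("top","2"); crop(a,315,135,390,200,9,"pics/t2.png")
```

```text
t 7.78 tcp [592.4 -99.8  62.4] x [ 0. -0. -1.] yawz 85.78 F [ 0.6  0.4 -0.5] M [-0.   -0.01 -0.05] grip 29.8 q [-0.22  0.12  1.49  0.    1.52 -1.72]
```

View pics/s2.png

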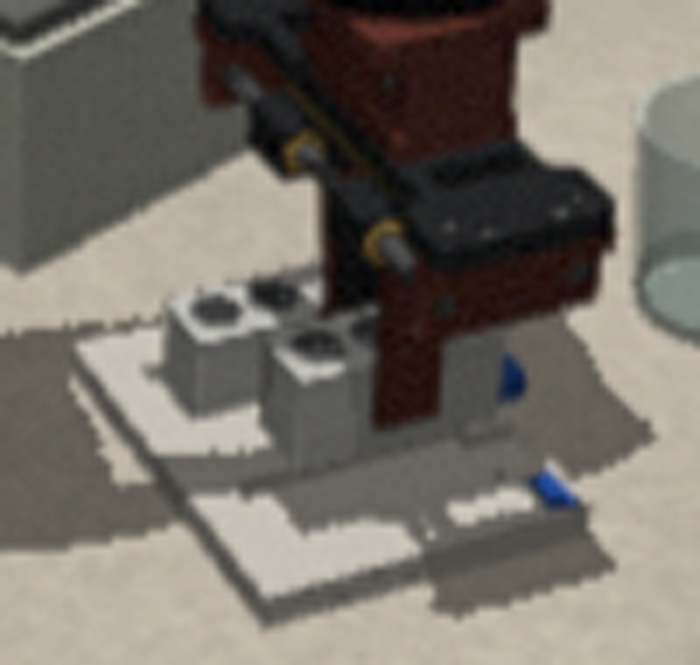

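View pics/t2.png

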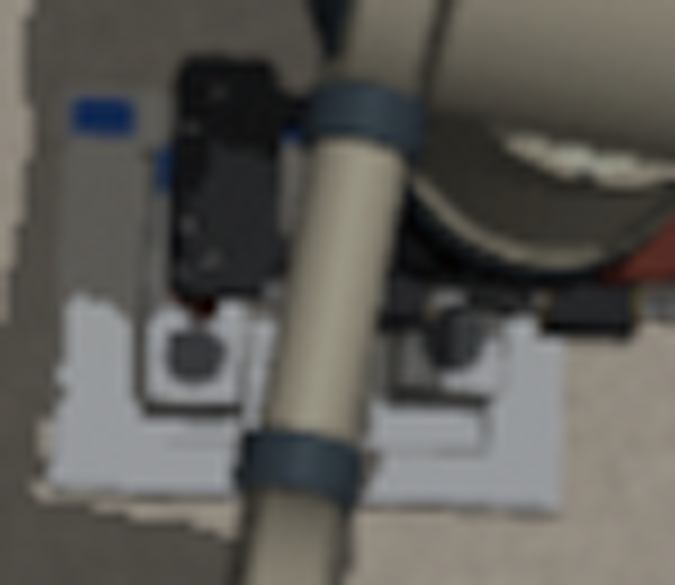

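Run:
```python
from h import *
t,s=load("top2"),load("side2")
yaw=np.radians(-3.82); X=np.array([np.cos(yaw),np.sin(yaw)]);Y=np.array([-X[1],X[0]]); TC=np.array([592.4,-99.8])
def cen(c,x0,y0,x1,y1,th):
    g=c["img"][y0:y1,x0:x1].max(2).astype(float); w=np.clip(th-g,0,40); yy,xx=np.mgrid[y0:y1,x0:x1]; return (w*xx).sum()/w.sum(),(w*yy).sum()/w.sum()
a=cen(t,361,168,370,176,110); b=cen(s,359,215,370,222,110); print(a,b)
for n,c,p in(("t",t,a),("s",s,b),("t",t,(364.6,172.7)),("s",s,(364.1,218.6))):
    w=onz(c,*p,79.4)[:2]; print(n,w.round(1),"rel TCP along rack",((w-TC)@X).round(1),((w-TC)@Y).round(1))
print(tri(t,(364.6,172.7),s,(364.1,218.6)))
# loaded disc
w=onz(t,315+195/9-.5,135+353/9-.5,46); print("loaded rear disc now top",w); print("side",onz(s,320+215/7-.5,170+310/7-.5,46))
```

```text
(np.float64(364.6550748079256), np.float64(171.26971289931257)) (np.float64(364.8140794223827), np.float64(217.7809867629362))
t [571.8 -98. ] rel TCP along rack -20.7 0.4
s [571.8 -92.8] rel TCP along rack -21.1 5.6
t [567.9 -97.8] rel TCP along rack -24.6 0.4
s [568.5 -94.9] rel TCP along rack -24.2 3.3
(array([567.24691868, -97.35619097,  81.46400027]), np.float64(0.6176163044346921))
loaded rear disc now top [572.83672762 -23.78787108  46.        ]
side [573.41179885 -22.01433941  46.        ]
```

move_arm(deltas=[-1,0,0.022,-0.025,-0.04,0,0,-1,0.2,0,0,0,0,0,-1,0.15,0,0,0,0,0,-1,0.09,0,0,0,0,0,-1,0,0,0,0,0,0])

```text
t: 8.5
tcp_pos: [590.3, -101.1, 34.6]
orientation: [-0.483, 0.517, 0.484, 0.516]
wrist_force: [0.3, -0.0, -1.4]
grip_width: 0.341
```

Run:
```python
from h import *
st()
```

```text
t 8.5 tcp [ 590.3 -101.1   34.6] x [-0.002  0.    -1.   ] yawz 86.23 F [ 0.3 -0.  -1.4] M [-0.03  0.07 -0.01] grip 30.0 q [-0.23  0.14  1.53 -0.    1.48 -1.73]
```

move_arm(deltas=[-1,0.05,0,0,0,0,0,-1,0.035,0,0,0,0,0,-1,0,0,0,0,0,0])

```text
t: 8.88
tcp_pos: [590.7, -101.2, 30.4]
orientation: [-0.483, 0.516, 0.483, 0.516]
wrist_force: [0.1, -0.2, -1.8]
grip_width: 0.341
```

Run:
```python
from h import *
st()
a=snap("side","3"); crop(a,320,170,420,265,7,"pics/s3.png")
```

```text
t 8.88 tcp [ 590.7 -101.2   30.4] x [-0.  0. -1.] yawz 86.23 F [ 0.1 -0.2 -1.8] M [ 0.05  0.03 -0.02] grip 30.0 q [-0.23  0.14  1.53  0.    1.47 -1.73]
```

View pics/s3.png

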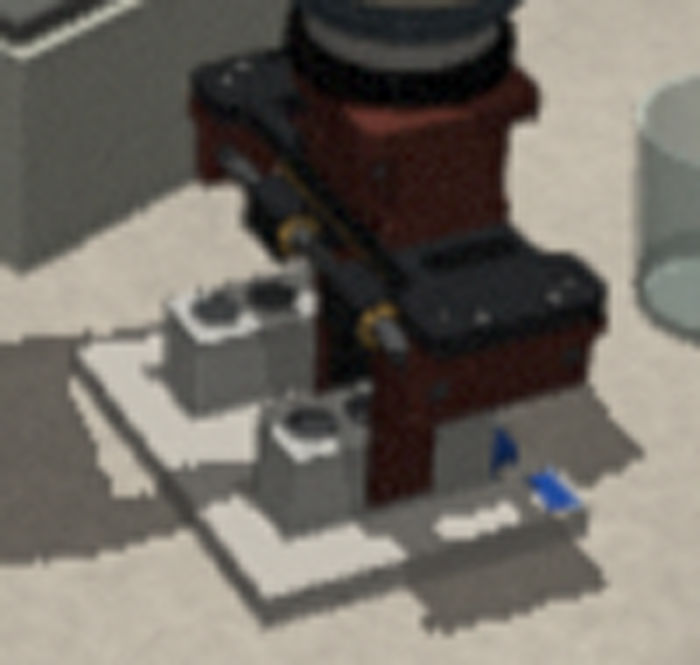

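move_arm(deltas=[-1,0.03,0,0,0,0,0,-1,0,0,0,0,0,0])

```text
t: 9.18
tcp_pos: [591.0, -101.3, 29.0]
orientation: [-0.483, 0.516, 0.483, 0.516]
wrist_force: [0.1, 0.9, -0.3]
grip_width: 0.338
```

move_arm(deltas=[0.1,0,0,0,0,0,0,0.1,0,0,0,0,0,0,0.1,0,0,0,0,0,0])

```text
t: 9.55
tcp_pos: [590.8, -101.2, 28.7]
orientation: [-0.483, 0.516, 0.483, 0.516]
wrist_force: [0.5, -0.6, -0.3]
grip_width: 0.545
```

Run:
```python
from h import *
st()
```

```text
t 9.55 tcp [ 590.8 -101.2   28.7] x [-0. -0. -1.] yawz 86.23 F [ 0.5 -0.6 -0.3] M [ 0.01 -0.    0.05] grip 48.0 q [-0.23  0.14  1.53 -0.    1.46 -1.73]
```

move_arm(deltas=[0.1,-0.4,0,0,0,0,0,0.1,-1,0,0,0,0,0,0.1,-1,0,0,0,0,0,0.1,-0.96,0,0,0,0,0,0.1,0,0.356,0.933,0,0,0,0.1,0,0.356,0.933,0,0,0,0.1,0,0.356,0.933,0,0,0,0.1,0,0.356,0.933,0,0,0,0.1,0,0.356,0.933,0,0,0,0.1,0,0,0,1,0,0,0.1,0,0,0,1,0,0,0.1,0,0,0,1,0,0,0.1,0,0,0,1,0,0,0.1,0,0,0,1,0,0,0.1,0,0,0,1,0,0,0.1,0,0,0,0.9,0,0])

```text
t: 11.55
tcp_pos: [502.6, 185.1, 230.4]
orientation: [-0.104, 0.699, 0.104, 0.699]
wrist_force: [0.9, -0.3, 0.2]
grip_width: 0.547
```

Run:
```python
from h import *
st()
a=snap("side","4"); crop(a,320,190,420,265,8,"pics/s4.png")
a=snap("top","4"); crop(a,315,135,390,200,9,"pics/t4.png")
```

```text
t 11.55 tcp [502.6 185.1 230.4] x [ 0.  0. -1.] yawz 16.92 F [ 0.9 -0.3  0.2] M [-0.01  0.03 -0.  ] grip 48.1 q [ 0.29 -0.08  1.41  0.    1.82 -0.01]
```

View pics/s4.png

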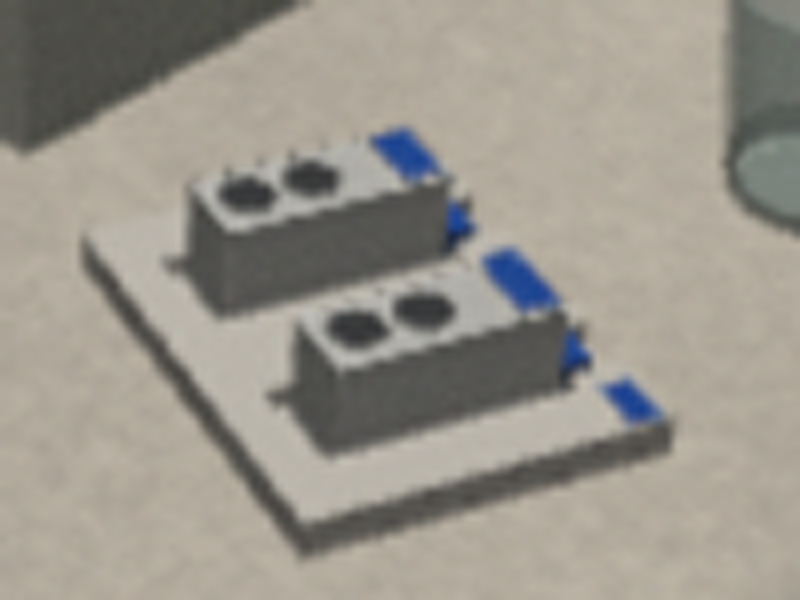

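View pics/t4.png

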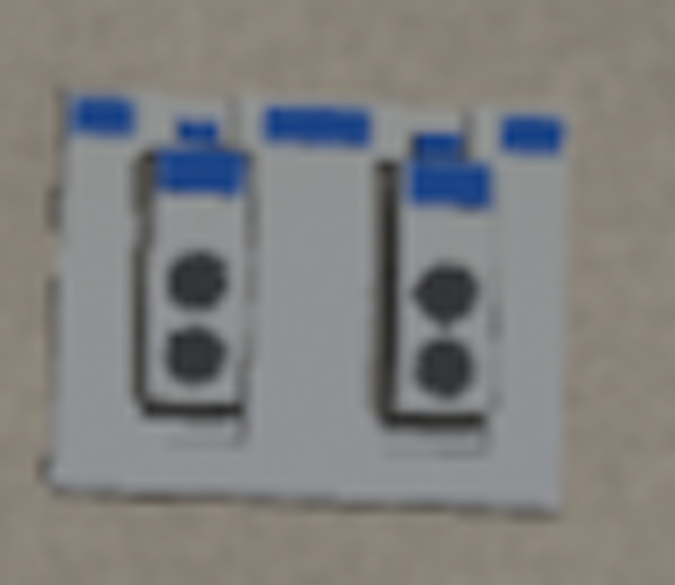

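View pics/side4.png

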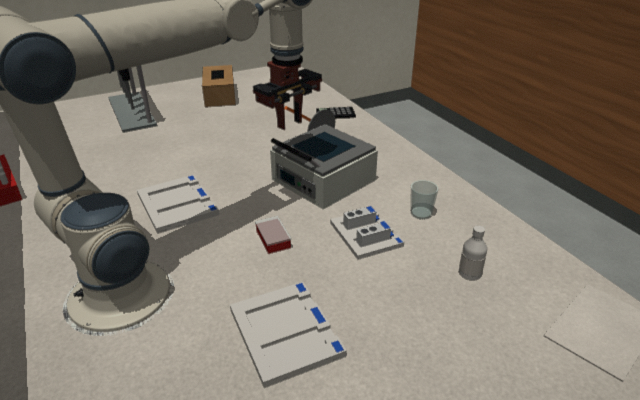

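move_arm(deltas=[0.1,0.5,0,0,0,0,0,0.1,0.5,0,0,0,0,0,0.1,0.4,0,0,0,0,0,0.1,0.12,0,0,0,0,0,0.1,0,0,0,0,0,0])

```text
t: 12.28
tcp_pos: [502.6, 185.1, 139.3]
orientation: [-0.106, 0.699, 0.106, 0.699]
wrist_force: [0.8, -0.5, 0.9]
grip_width: 0.548
```

Run:
```python
from h import *
st()
t,s=load("top4"),load("side4")
print("disc tri",tri(t,(315+444/9-.5,135+368/9-.5),s,(320+357/8-.5,190+328/8-.5)),tri(t,(315+195/9-.5,135+354/9-.5),s,(320+247/8-.5,190+194/8-.5)))
a=snap("side","5"); crop(a,260,90,370,190,7,"pics/s5.png")
```

```text
t 12.28 tcp [502.6 185.1 139.3] x [-0. -0. -1.] yawz 17.31 F [ 0.8 -0.5  0.9] M [-0.05  0.05 -0.03] grip 48.2 q [ 0.29 -0.08  1.56  0.    1.66 -0.01]
disc tri (array([566.63879529, -99.80108945,  47.47628427]), np.float64(1.1297328520372398)) (array([572.50664374, -23.80083252,  47.4744041 ]), np.float64(0.5117622344569143))
```

View pics/s5.png

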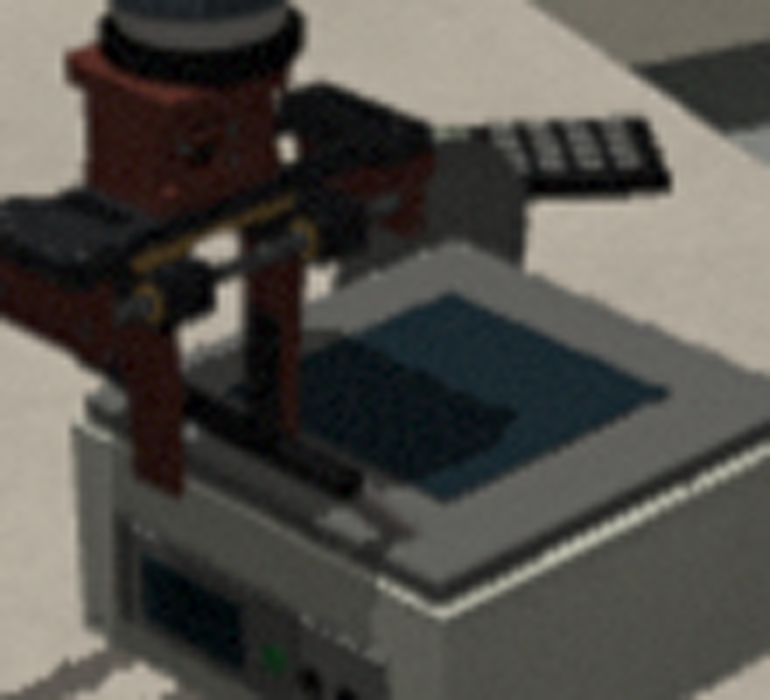

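move_arm(deltas=[-0.4,0,0,0,0,0,0,-1,0,0,0,0,0,0,-1,0,0,0,0,0,0,-1,0,0,0,0,0,0,-1,0,0,0,0,0,0], force=40)

```text
t: 12.95
tcp_pos: [504.0, 185.5, 139.5]
orientation: [-0.106, 0.698, 0.106, 0.7]
wrist_force: [6.7, 1.2, -2.0]
grip_width: 0.153
```

Run:
```python
from h import *
st()
```

```text
t 12.95 tcp [504.  185.5 139.5] x [ 0.004  0.001 -1.   ] yawz 17.22 F [ 6.7  1.2 -2. ] M [ 0.23 -0.92  0.  ] grip 13.5 q [ 0.29 -0.08  1.56  0.    1.65 -0.01]
```

Run:
```python
import numpy as np
th=np.arange(0,0.601,0.05)
px=-225*np.cos(th)+50*np.sin(th);pz=225*np.sin(th)+50*np.cos(th)
for a,b,c in zip(th[1:],-np.diff(pz)/60,np.diff(px)/60): print(a.round(2),b.round(3),c.round(3))
```

```text
0.05 -0.186 0.046
0.1 -0.184 0.056
0.15 -0.181 0.065
0.2 -0.177 0.074
0.25 -0.173 0.082
0.3 -0.169 0.091
0.35 -0.164 0.099
0.4 -0.159 0.107
0.45 -0.154 0.115
0.5 -0.148 0.123
0.55 -0.141 0.13
0.6 -0.135 0.137
```

move_arm(deltas=[-1,0,0,0.024,0,0,0,-1,-0.186,0,0.046,0,0,0,-1,-0.184,0,0.056,0,0,0,-1,-0.181,0,0.065,0,0,0,-1,-0.177,0,0.074,0,0,0,-1,-0.173,0,0.082,0,0,0,-1,-0.169,0,0.091,0,0,0,-1,0,0,0,0,0,0])

```text
t: 13.95
tcp_pos: [527.3, 192.6, 204.9]
orientation: [-0.106, 0.7, 0.106, 0.699]
wrist_force: [-6.5, -3.4, -2.2]
grip_width: 0.15
```

```bash
cat >> h.py <<'E'
def lid(s):
    B=np.array([504.2,185.6]);yw=np.radians(17.2);X=np.array([np.cos(yw),np.sin(yw)])
    H=B+225*X; d=s["tcp_pos"][:2]-H; px=d@X; pz=s["tcp_pos"][2]+11-100
    print("local",px.round(1),(d@[-X[1],X[0]]).round(1),pz.round(1),"r",np.hypot(px,pz).round(1),"lid",(np.arctan2(pz,-px)-np.arctan2(50,225)).round(4),"F loc",(s["wrist_force"][:2]@X).round(1),s["wrist_force"][2].round(1))
E
python3 - <<'E'
from h import *
s,_=st(); lid(s)
E
```

```text
t 13.95 tcp [527.3 192.6 204.9] x [-0.001 -0.001 -1.   ] yawz 17.22 F [-6.5 -3.4 -2.2] M [-0.66  1.45 -0.06] grip 13.2 q [ 0.29 -0.02  1.39 -0.    1.77 -0.01]
local -200.8 -0.1 115.9 r 231.9 lid 0.3047 F loc -7.2 -2.2
```

move_arm(deltas=[-1,-0.164,0,0.099,0,0,0,-1,-0.159,0,0.107,0,0,0,-1,-0.154,0,0.115,0,0,0,-1,-0.148,0,0.123,0,0,0,-1,-0.141,0,0.13,0,0,0,-1,-0.135,0,0.137,0,0,0,-1,0,0,0,0,0,0])

```text
t: 14.82
tcp_pos: [567.4, 204.8, 260.7]
orientation: [-0.106, 0.7, 0.105, 0.699]
wrist_force: [-11.4, -5.4, 3.8]
grip_width: 0.148
```

Run:
```python
from h import *
s,_=st(); lid(s)
a=snap("side","6"); crop(a,260,40,390,170,6,"pics/s6.png")
a=snap("top","6"); crop(a,170,90,310,215,5.5,"pics/t6.png")
```

```text
t 14.82 tcp [567.4 204.8 260.7] x [-0.001 -0.001 -1.   ] yawz 17.21 F [-11.4  -5.4   3.8] M [-0.99  2.18 -0.06] grip 13.0 q [ 0.29  0.11  1.16 -0.    1.88 -0.01]
local -159.0 -0.3 171.7 r 234.0 lid 0.6051 F loc -12.5 3.8
```

View pics/s6.png

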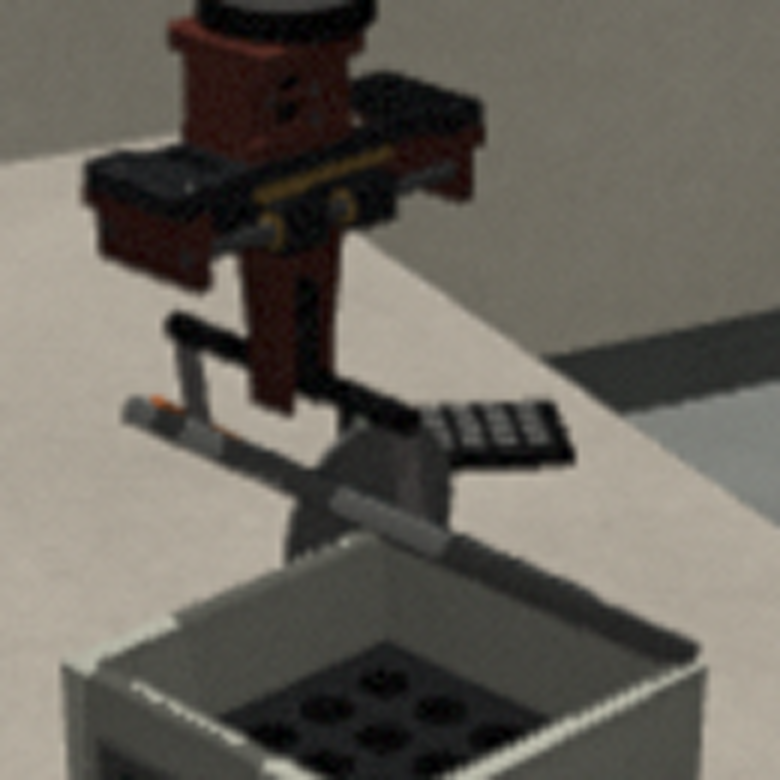

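View pics/t6.png

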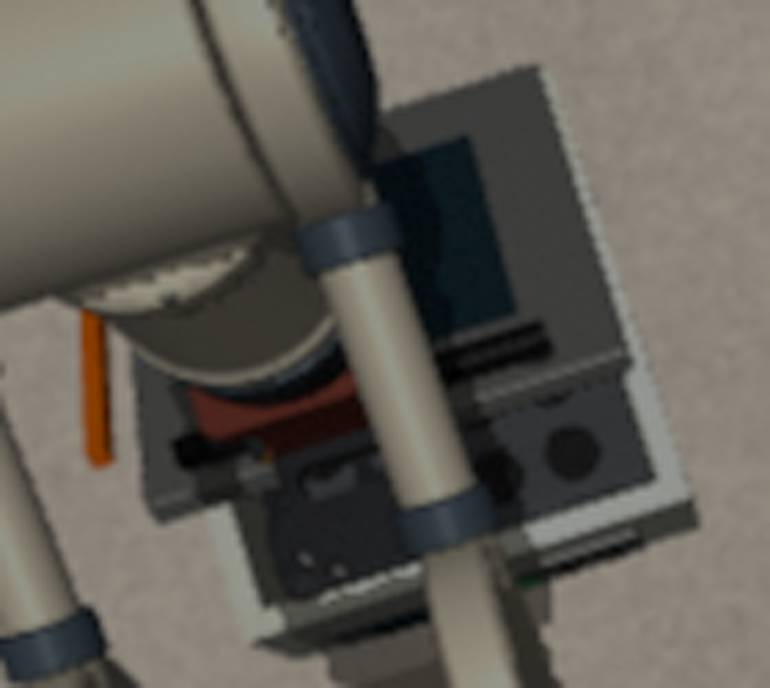

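Run:
```python
from h import *
t,s=load("top6"),load("side6")
L=tri(t,(170+183/5.5-.5,90+450/5.5-.5),s,(260+178/6-.5,40+325/6-.5));Rr=tri(t,(170+546/5.5-.5,90+336/5.5-.5),s,(260+412/6-.5,40+418/6-.5))
print("bar ends",L,Rr,(L[0]+Rr[0])/2,np.linalg.norm(L[0]-Rr[0]))
print("proj TCP-bar guess",proj(s,(567.4,204.8,271.7)),proj(t,(567.4,204.8,271.7)))
print("front corner +y",tri(t,(198.6,183.1),s,(260+128/6-.5,40+408/6-.5)))
def cr(c,x0,y0,x1,y1,k,fn):
    im=np.clip(c["img"][y0:y1,x0:x1,::-1].astype(float)*1.3,0,255).astype(np.uint8)
    o=cv2.resize(im,None,fx=k,fy=k,interpolation=cv2.INTER_LANCZOS4)
    for x in range(x0,x1,5):
        cv2.putText(o,str(x),(int((x-x0+.5)*k),8),0,.3,(0,0,255),1); o[::4,int((x-x0+.5)*k)]=(0,0,255)
    for y in range(y0,y1,5):
        cv2.putText(o,str(y),(0,int((y-y0+.5)*k)),0,.3,(0,0,255),1); o[int((y-y0+.5)*k),::4]=(0,0,255)
    cv2.imwrite(fn,o)
cr(s,275,88,335,130,13,"pics/s6b.png")
cr(t,180,140,290,200,7,"pics/t6b.png")
```

```text
bar ends (array([546.22886899, 277.15582486, 267.54720652]), np.float64(0.31036683630347894)) (array([589.13758242, 133.25690361, 269.08562934]), np.float64(2.3201331771265257)) [567.68322571 205.20636423 268.31641793] 150.16798582879383
proj TCP-bar guess [307.70424481 100.06435892] [235.81710183 160.44627266]
front corner +y (array([528.54839879, 299.84815857, 221.69972554]), np.float64(1.5249930198768418))
```

View pics/s6b.png

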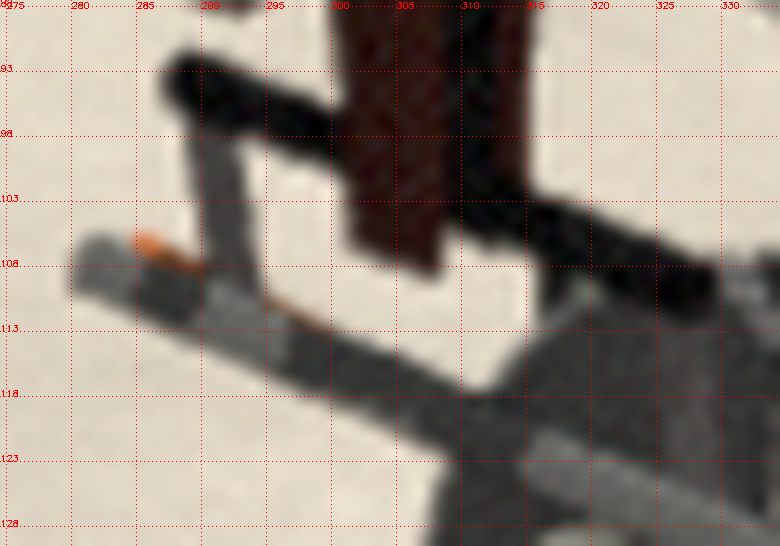

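View pics/t6b.png

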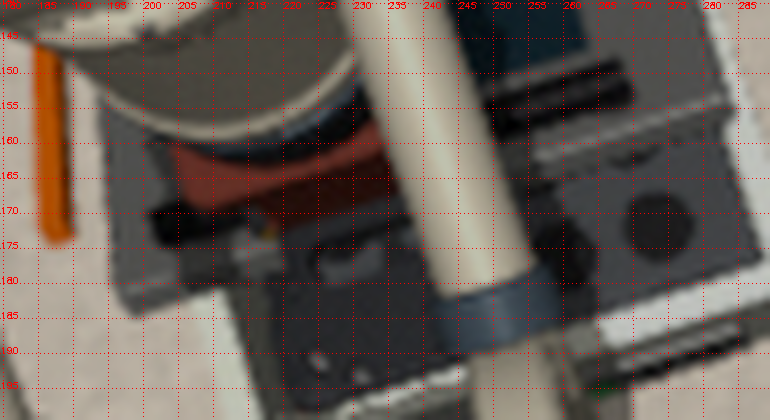

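Run:
```python
from h import *
from scipy.optimize import least_squares
t,s=load("top0"),load("side0")
for c,(x0,y0,x1,y1) in((s,(281,102,312,123)),(t,(181,128,193,178))):
    im=c["img"].astype(int); 
    if c is s:
        for y in range(104,112): print(y,[tuple(int(k) for k in im[y,x]) for x in range(282,290)])
    else:
        for y in range(168,178): print(y,[tuple(int(k) for k in im[y,x]) for x in range(184,192)])
# orange weight centroid per column (side)
im=s["img"].astype(float); w=np.clip(im[...,0]-im[...,2]*1.0-35,0,None)
A=[]
for x in range(288,308):
    r=np.arange(103,125); ww=w[103:125,x]; A.append((x,(r*ww).sum()/ww.sum()))
A=np.array(A); print(np.polyfit(A[:,0],A[:,1],1)); 
yaw=np.radians(17.2);X=np.array([np.cos(yaw),np.sin(yaw),0]);Y=np.array([-X[1],X[0],0]);H=np.array([717.5,251.7,100])
ims=lambda c,p:proj(c,p)
def res(p,sp=(285.2,107.2),tp=(187.7,173.1)):
    th,yo,hx,hy,hz=p; P=H+[hx,hy,hz]+yo*Y+170*(-np.cos(th)*X+np.array([0,0,np.sin(th)]))
    return np.r_[(proj(s,P)-sp)/.4,(proj(t,P)-tp)/.4,np.array([hx,hy,hz])/1.5,(yo-120)/5]
r=least_squares(res,[.65,120,0,0,0]);print(r.x,r.fun)
# side line slope -> arm dir
for yo in(118,122):
    P=[]
    for u in(288,307):
        v=np.polyval(np.polyfit(A[:,0],A[:,1],1),u); e,d=ray(s,u,v); w_=e+d*(((H-e)@Y+yo)/(d@Y))-H; P.append((w_@X,w_[2]))
    print(yo,P,np.arctan2(P[0][1]-P[1][1],P[1][0]-P[0][0]))
```

```text
104 [(167, 161, 147), (171, 164, 151), (168, 161, 148), (169, 161, 149), (170, 162, 150), (171, 163, 151), (171, 163, 151), (171, 163, 151)]
105 [(172, 166, 152), (171, 163, 151), (171, 163, 150), (168, 151, 136), (170, 152, 136), (170, 159, 144), (171, 164, 151), (174, 166, 154)]
106 [(171, 163, 149), (171, 164, 151), (167, 155, 139), (166, 114, 86), (164, 105, 69), (157, 127, 104), (156, 145, 131), (167, 158, 147)]
107 [(169, 163, 149), (169, 161, 148), (165, 137, 114), (162, 90, 56), (156, 78, 35), (114, 61, 35), (109, 79, 62), (134, 118, 102)]
108 [(168, 161, 147), (169, 158, 146), (165, 123, 97), (163, 94, 56), (137, 71, 33), (95, 44, 18), (78, 38, 15), (87, 52, 34)]
109 [(168, 161, 148), (166, 160, 147), (167, 147, 126), (164, 124, 99), (126, 89, 69), (90, 56, 38), (82, 41, 19), (78, 36, 12)]
110 [(166, 159, 146), (167, 160, 148), (169, 159, 147), (167, 160, 146), (152, 142, 129), (123, 107, 94), (107, 84, 70), (90, 57, 38)]
111 [(168, 161, 149), (169, 163, 150), (169, 161, 148), (168, 160, 147), (167, 160, 148), (165, 158, 145), (152, 139, 124), (132, 112, 97)]
168 [(141, 126,
[... 1087 characters left out ...]
), (137, 131, 121), (138, 131, 121), (137, 130, 120)]
177 [(137, 130, 120), (134, 128, 119), (137, 130, 121), (139, 132, 122), (139, 133, 122), (140, 133, 123), (140, 134, 123), (139, 132, 122)]
[  0.51394015 -39.69128915]
[  0.67561451 122.72784528   0.2416142    0.33179724  -0.26361609] [-0.58468226 -0.22148396  0.38527822 -0.29961394  0.16107614  0.22119816
 -0.17574406  0.54556906]
118 [(np.float64(-125.29082878666759), np.float64(101.67768989094736)), (np.float64(-51.29827444259697), np.float64(47.11499556311378))] 0.6353933381859616
122 [(np.float64(-121.87443798302537), np.float64(99.38521350387646)), (np.float64(-47.598121528138584), np.float64(44.61327075298834))] 0.6353933381859603
```

```bash
cat > arm.py <<'E'
from h import *
from scipy.optimize import least_squares
t,s=load("top0"),load("side0")
B=s["img"][...,2].astype(float)
S=[]
for x in range(287,306):
    col=B[100:127,x]; yc=int(round(.52*x-41.5)); 
    lo,hi=yc-4,yc+5
    bg=np.interp(np.arange(lo,hi),[lo,hi-1],[B[lo-1,x],B[hi,x]]); a=np.clip((bg-B[lo:hi,x])/(bg-15),0,1); S.append((x,(np.arange(lo,hi)*a).sum()/a.sum(),a.sum()))
S=np.array(S); print(S.round(2).tolist())
Bt=t["img"][...,2].astype(float); T=[]
for y in range(146,172):
    a=np.clip((115-Bt[y,182:193])/115,0,1); T.append((( np.arange(182,193)*a).sum()/a.sum(),y,a.sum()))
T=np.array(T); print(T.round(2).tolist())
H=np.array([717.5,251.7,100])
def line(p,yd):
    th,yo,de=p; yw=np.radians(yd);X=np.array([np.cos(yw),np.sin(yw),0]);Y=np.array([-X[1],X[0],0]);Z=np.array([0,0,1.])
    u=-np.cos(th)*X+np.sin(th)*Z; n=np.sin(th)*X+np.cos(th)*Z
    r=np.linspace(20,170,60)[:,None]; return H+yo*Y+r*u+de*n
def res(p,yd,use="st"):
    P=line(p,yd); a=proj(s,P);b=proj(t,P); o=[]
    if "s" in use:
        i=np.argsort(a[:,0]); o.append(np.interp(S[:,0],a[i,0],a[i,1])-S[:,1])
    if "t" in use:
        i=np.argsort(b[:,1]); o.append(np.interp(T[:,1],b[i,1],b[i,0])-T[:,0])
    return np.concatenate(o)
for yd in(16.2,16.7,17.2,17.7,18.2):
    r=least_squares(res,[.65,120,0],args=(yd,)); print(yd,r.x,np.sqrt((r.fun**2).mean()), end=" | ")
    r=least_squares(lambda p:res([p[0],p[1],0],yd),[.65,120]); print("d=0",r.x,np.sqrt((r.fun**2).mean()))
E
python3 arm.py
```

```text
[[287.0, 108.03, 3.47], [288.0, 108.51, 3.54], [289.0, 108.99, 3.46], [290.0, 109.49, 3.41], [291.0, 110.0, 3.44], [292.0, 110.47, 3.51], [293.0, 110.95, 3.57], [294.0, 111.45, 3.62], [295.0, 111.98, 3.48], [296.0, 112.47, 3.46], [297.0, 112.97, 3.47], [298.0, 113.48, 3.54], [299.0, 113.96, 3.53], [300.0, 114.46, 3.46], [301.0, 115.14, 3.28], [302.0, 115.59, 3.23], [303.0, 116.19, 3.24], [304.0, 116.64, 3.33], [305.0, 117.17, 3.19]]
[[187.27, 146.0, 5.44], [187.02, 147.0, 4.96], [186.72, 148.0, 4.66], [186.55, 149.0, 4.57], [186.63, 150.0, 4.75], [186.65, 151.0, 4.75], [186.64, 152.0, 4.77], [186.75, 153.0, 4.79], [186.88, 154.0, 4.82], [186.89, 155.0, 4.78], [186.86, 156.0, 4.81], [186.88, 157.0, 4.81], [186.87, 158.0, 4.81], [186.94, 159.0, 4.76], [187.1, 160.0, 4.82], [187.1, 161.0, 4.83], [187.09, 162.0, 4.8], [187.12, 163.0, 4.88], [187.19, 164.0, 4.98], [187.2, 165.0, 4.97], [187.2, 166.0, 5.04], [187.26, 167.0, 4.88], [187.4, 168.0, 4.75], [187.52, 169.0, 4.9], [187.52, 170.0, 4.96], [187.5, 171.0, 4.98]]
16.2 [  0.6334729  121.36100107   6.43350928] 0.1355881771177746 | d=0 [  0.68388241 121.54212235] 0.4258811344903085
16.7 [  0.63739892 122.15930751   6.59364465] 0.1462914135211261 | d=0 [  0.68935287 122.34490335] 0.4457262828081865
17.2 [  0.64120437 122.94834943   6.77864249] 0.17485299267718318 | d=0 [  0.694916   123.13894336] 0.4739757113856122
17.7 [  0.64488904 123.72806572   6.98822218] 0.21474148053306236 | d=0 [  0.7005726  123.92413658] 0.5097779472789226
18.2 [  0.64845257 124.49839572   7.2221115 ] 0.2612371049830828 | d=0 [  0.70632337 124.70036944] 0.5522239864776369
```

```bash
cat >> arm.py <<'E'
print("restricted")
S=S[:14];T=T[4:]
for yd in(16.2,16.7,17.2,17.7):
    r=least_squares(res,[.65,120,0],args=(yd,)); print(yd,r.x,np.sqrt((r.fun**2).mean()))
# calibration: lid edges at 0 in side0: lower border dark->white rim on -y side, and hidden others; fit subpixel
im=s["img"].astype(float); g=im.mean(2)
E_=[]
for x in range(328,372):
    yc=173.5+(x-322)*(147-173.5)/53; lo=int(yc-5); seg=cv2.GaussianBlur(g[lo:lo+12,x:x+1],(1,3),0)[:,0]
    d=np.diff(seg); k=np.argmin(d[:8]); E_.append((x,lo+k+.5))
E_=np.array(E_); f=np.polyfit(E_[:,0],E_[:,1],1); rr=E_[:,1]-np.polyval(f,E_[:,0]); k=abs(rr)<.8; f=np.polyfit(E_[k,0],E_[k,1],1); print("edge fit",f,k.mean(),rr[k].std())
for yd in(16.2,16.7,17.2,17.7):
    yw=np.radians(yd);X=np.array([np.cos(yw),np.sin(yw),0]);Y=np.array([-X[1],X[0],0]);P=[]
    for u in(328,371):
        e,d=ray(s,u,np.polyval(f,u)); w=e+d*(((H-e)@Y-108)/(d@Y))-H; P.append((w@X,w[2]))
    print(yd,np.round(P,1).tolist(),"ang",np.arctan2(P[0][1]-P[1][1],P[1][0]-P[0][0]))
E
python3 arm.py | sed -n '/restricted/,$p'
```

```text
restricted
16.2 [  0.62210937 121.39107127   7.98681132] 0.054721603213182514
16.7 [  0.62760488 122.25250672   7.88631595] 0.04529243061307901
17.2 [  0.63296412 123.10451958   7.81668659] 0.07164892598048268
17.7 [  0.63818706 123.94704004   7.77759776] 0.11132062784372608
edge fit [ -0.50077519 334.52093023] 1.0 0.24980612637642383
16.2 [[-182.9, 12.6], [-13.1, 14.5]] ang -0.011519352152285703
16.7 [[-185.4, 13.9], [-14.2, 14.6]] ang -0.00423911242393852
17.2 [[-188.0, 15.3], [-15.3, 14.7]] ang 0.0030418995126141827
17.7 [[-190.6, 16.6], [-16.4, 14.8]] ang 0.010322357318443205
```

move_arm(deltas=[-1,-0.05,0,0.025,0,0,0,-1,-0.053,0,0.025,0,0,0,-1,0,0,0,0,0,0,-1,0,0,0,0,0,0])

```text
t: 15.42
tcp_pos: [570.9, 205.9, 264.3]
orientation: [-0.106, 0.7, 0.105, 0.699]
wrist_force: [-5.1, -3.7, -3.3]
grip_width: 0.149
```

```bash
cat > see.py <<'E'
from h import *
import sys; tag=sys.argv[1]
s,_=st(); lid(s)
a=snap("side",tag); b=snap("top",tag)
def cr(c,x0,y0,x1,y1,k,fn):
    im=np.clip(c["img"][y0:y1,x0:x1,::-1].astype(float)*1.3,0,255).astype(np.uint8)
    o=cv2.resize(im,None,fx=k,fy=k,interpolation=cv2.INTER_LANCZOS4)
    for x in range(x0,x1,5):
        cv2.putText(o,str(x),(int((x-x0+.5)*k),8),0,.3,(0,0,255),1); o[::4,int((x-x0+.5)*k)]=(0,0,255)
    for y in range(y0,y1,5):
        cv2.putText(o,str(y),(0,int((y-y0+.5)*k)),0,.3,(0,0,255),1); o[int((y-y0+.5)*k),::4]=(0,0,255)
    cv2.imwrite(fn,o)
cr(a,275,85,385,155,7,f"pics/s{tag}.png"); cr(b,180,130,290,205,7,f"pics/t{tag}.png")
E
python3 see.py 7
```

```text
t 15.43 tcp [570.9 205.9 264.3] x [-0.001 -0.001 -1.   ] yawz 17.2 F [-5.1 -3.7 -3.3] M [-0.72  1.13 -0.05] grip 13.1 q [ 0.29  0.12  1.14 -0.    1.88 -0.01]
local -155.3 -0.3 175.3 r 234.2 lid 0.6271 F loc -6.0 -3.3
```

View pics/s7.png

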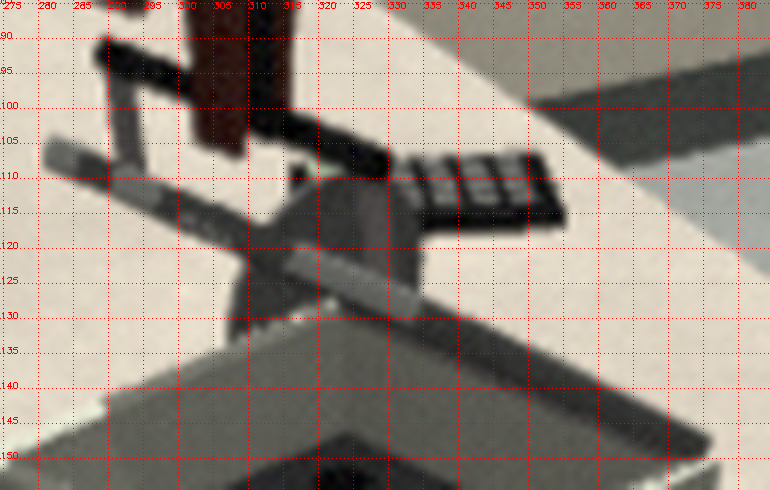

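View pics/t7.png

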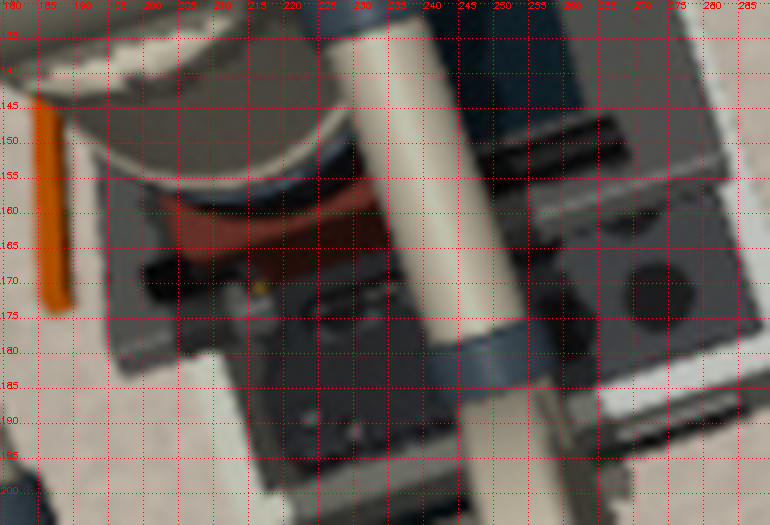

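```bash
cat > lidm.py <<'E'
from h import *
from scipy.optimize import least_squares
import sys
t=load("top"+sys.argv[1]); s=load("side"+sys.argv[1])
g=t["img"].astype(float).mean(2); T=[]
for y in range(157,177):
    seg=g[y,189:201]; lo,hi=seg[7:].mean(),seg[:4].max()
    m=(hi+np.median(seg[8:]))/2; k=np.argmin(np.diff(seg)); 
    # half crossing
    i=np.nonzero((seg[:-1]>=m)&(seg[1:]<m))[0][0]; T.append((189+i+(seg[i]-m)/(seg[i]-seg[i+1]),y))
T=np.array(T); f=np.polyfit(T[:,1],T[:,0],1); print("lid edge",f,(T[:,0]-np.polyval(f,T[:,1])).std())
H=np.array([717.5,251.7,100])
yw=np.radians(16.9);X=np.array([np.cos(yw),np.sin(yw),0]);Y=np.array([-X[1],X[0],0]);Z=np.array([0,0,1.])
def ln(th,yo,de):
    u=-np.cos(th)*X+np.sin(th)*Z;n=np.sin(th)*X+np.cos(th)*Z; r=np.linspace(20,215,60)[:,None]; return H+yo*Y+r*u+de*n
def res(p):
    b=proj(t,ln(p[0],p[1],14)); i=np.argsort(b[:,1]); return np.interp(T[:,1],b[i,1],b[i,0])-T[:,0]
r=least_squares(res,[.6,106]); print("lid from top edge",r.x,np.sqrt((r.fun**2).mean()))
print("lid yo at rest: ", [((onz(load('top0'),*p,114)-H)@Y).round(1) for p in((191.5,126),(215.3,204))])
def res1(p):
    b=proj(t,ln(p[0],105,14)); i=np.argsort(b[:,1]); return np.interp(T[:,1],b[i,1],b[i,0])-T[:,0]
for y in (104,106,108):
    r=least_squares(lambda p:(lambda b:np.interp(T[:,1],b[np.argsort(b[:,1]),1],b[np.argsort(b[:,1]),0])-T[:,0])(proj(t,ln(p[0],y,14))),[.6]); print(y,r.x,np.sqrt((r.fun**2).mean()))
E
python3 lidm.py 7
python3 - <<'E'
from h import *
t,s=load("top7"),load("side7")
L=tri(t,(180+148/7-.5,130+278/7-.5),s,(275+97/7-.5,85+50/7-.5));Q=tri(t,(180+628/7-.5,130+138/7-.5),s,(275+388/7-.5,85+163/7-.5))
print(L,Q); m=(L[0]+Q[0])/2; print(m)
H=np.array([717.5,251.7,100]);yw=np.radians(17);d=m-H;px=d[0]*np.cos(yw)+d[1]*np.sin(yw);print(px,np.hypot(px,d[2]),np.arctan2(d[2],-px)-np.arctan2(50,225))
E
```

```text
lid edge [7.50319454e-02 1.81368897e+02] 0.1295753996054627
lid from top edge [  0.61186333 105.58110911] 0.12957539960546077
lid yo at rest:  [np.float64(102.9), np.float64(103.0)]
104 [0.63699341] 0.15502542095178226
106 [0.60492317] 0.1315506238114765
108 [0.5700403] 0.18505296789912673
(array([548.12679248, 281.24620667, 271.81284591]), np.float64(3.9362111575550562)) (array([592.1592095 , 131.45601868, 272.76559804]), np.float64(4.226279907574923))
[570.14300099 206.35111268 272.28922198]
-154.17693047106258 231.20143143721512 0.6221522447598749
```

move_arm(deltas=[-1,-0.017,0,0.018,0,0,0,-1,0,0,0,0,0,0,-1,0,0,0,0,0,0,-1,0,0,0,0,0,0])

```text
t: 16.02
tcp_pos: [571.8, 206.2, 265.1]
orientation: [-0.106, 0.7, 0.105, 0.699]
wrist_force: [-5.5, -3.4, -3.4]
grip_width: 0.148
```

```bash
python3 see.py 8; python3 lidm.py 8
python3 - <<'E'
from h import *
s,_=st(); lid(s)
E
```

```text
t 16.02 tcp [571.8 206.2 265.1] x [-0.002 -0.001 -1.   ] yawz 17.2 F [-5.5 -3.4 -3.4] M [-0.69  1.24 -0.05] grip 13.0 q [ 0.29  0.12  1.13 -0.    1.89 -0.01]
local -154.4 -0.3 176.1 r 234.2 lid 0.6326 F loc -6.3 -3.4
lid edge [7.39176831e-02 1.81445322e+02] 0.14102042927302602
lid from top edge [  0.6133274  105.75287441] 0.14102042927301986
lid yo at rest:  [np.float64(102.9), np.float64(103.0)]
104 [0.64097484] 0.1696433527676974
106 [0.60926489] 0.14165473403640297
108 [0.57478209] 0.186901520507955
t 16.12 tcp [571.8 206.2 265.2] x [-0.002 -0.001 -1.   ] yawz 17.2 F [-5.8 -4.  -3.7] M [-0.72  1.16 -0.07] grip 12.8 q [ 0.29  0.12  1.13 -0.    1.89 -0.01]
local -154.4 -0.3 176.2 r 234.2 lid 0.6326 F loc -6.8 -3.7
```

View pics/side8.png

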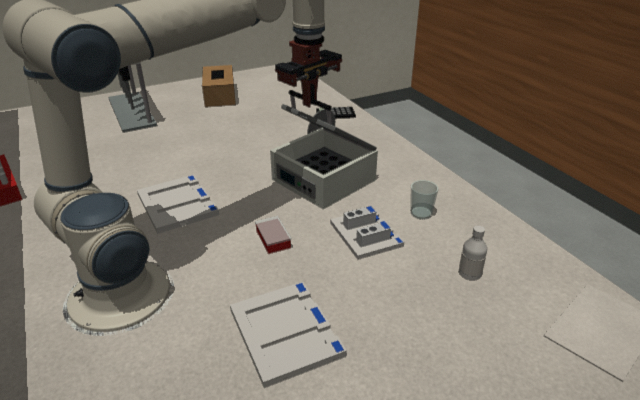

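View pics/s8.png

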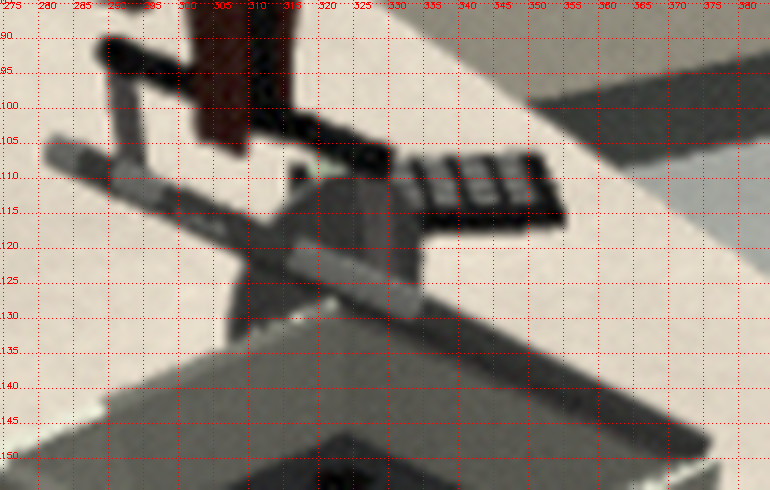

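Run:
```python
from h import *
s,_=st(); lid(s)
from cell import close_job
print(close_job())
```

```text
t 16.12 tcp [571.8 206.2 265.2] x [-0.002 -0.001 -1.   ] yawz 17.2 F [-5.8 -4.  -3.7] M [-0.72  1.16 -0.07] grip 12.8 q [ 0.29  0.12  1.13 -0.    1.89 -0.01]
local -154.4 -0.3 176.2 r 234.2 lid 0.6326 F loc -6.8 -3.7
the job is handed in; nothing more can be done
None
```

I put the loose carrier in the free pocket of the smallest rack, tab in the notch on the blue-striped side, and let it go. I then lifted the lid by its bar until it looked parallel with the orange arm. The job was handed in at 16.1 s with the lid still held there at a 40 N grip.

**Carrier:** After release, its rear disc measured at the same height as the racked carrier's (47.5 mm on both). The last side picture shows both carriers level and the bottle, beaker and red box still in place.

**Setting arm:** A line fit over both views puts it at about 0.63 rad, running about 8 mm above the hinge axis. Assuming the arm points straight through the axis would give about 0.67, but that fits the pictures clearly worse, so I used 0.63. In the last side picture the arm is fully hidden behind the lid's edge, as it should be at 0.63. That alone would not rule out 0.67.

**Lid:** The arm position gives 0.633 rad. The top-view lid edge gives only a rough 0.61 to 0.64.
- **Disagreement:** the bar's radius came out as 234 mm instead of 230.5. Either the bar slipped a few mm in the pads or my hinge position is slightly off, so the lid angle is uncertain by about 0.01 to 0.02 rad.
- **Steadiness:** the last readings were steady, with about 8 N on the wrist.

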